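Fan dipped shortbread along a serving tray

TASK

Make up the serving tray: first slide the blue-tabbed divider all the way back to its foot end, then fan all the chocolate-dipped shortbread bars from the mat in one straight overlapping row down the middle of the tray, the first on the sloped rest up against the head wall and each next one leaning on the one before, chocolate ends raised towards the head wall, covering its plain part so that only its chocolate shows. Then slide the divider up until it just meets the last bar, without shoving the row together. The bars are brittle, so hold them with a light grip and lay them down gently, and do not knock over or shift the jars.

Things in the scene. Friction and masses are not known exactly. Their poses are not given: they have to be found in the camera images.
- tray: shallow stainless tray, outside 325 (own x) x 176 (own y) x 20 mm high, fixed to the table; walls and floor 4 mm thick. Origin: centre of its underside; x points along the tray to the head wall, whose inner face is at x = +158.5 mm; side walls' inner faces at y = +-84 mm. It may stand on either side of the table
- tray_head (a point): middle of the head wall's inner face at floor level (tray frame x +158.5, y 0, z +4 mm); axes as the tray's. In front of this wall lies a fixed white sloped rest over the tray's whole width: it rises from the floor at tray x = +96 mm to 18 mm above the floor at the head wall (0.29 rad), so that the first bar leans as the others will
- divider (a joint): slide of the divider along the tray, m: 0 = all the way back at its stop near the foot end, grows towards the head wall, up to 0.16; about 1.5 N of friction, stays where it is left. At 0 the divider's middle is at tray x = -100 mm
- divider_tab (a point): top centre of the divider's blue finger tab, 60 mm above the tray's underside; axes as the tray's. The tab is 12 mm along the tray, 30 mm across and 36 mm tall, above a white cross bar 10 mm thick along the tray that spans its width from 6 to 26 mm above the tray's underside; bar and tab are centred on this point, so the bar's face towards the bars is 5 mm to +x
- mat: blue-grey silicone mat, 285 (own x) x 235 (own y) x 3 mm, fixed flat on the table, origin at the centre of its underside; the bars lie on it
- biscuit1: crisp rectangular shortbread bar, 64 (own x) x 42 (own y) x 8 mm thick, about 20 g, brittle: it snaps if each finger grips with over about 30 N or it is pressed down with over 40 N; the 28 mm at its own +x end is dipped in dark chocolate on both faces, the other 36 mm is plain golden biscuit. Origin: centre of its underside (z up through its thickness). It starts flat on the mat. May be absent
- biscuit2: crisp rectangular shortbread bar, 64 (own x) x 42 (own y) x 8 mm thick, about 20 g, brittle: it snaps if each finger grips with over about 30 N or it is pressed down with over 40 N; the 28 mm at its own +x end is dipped in dark chocolate on both faces, the other 36 mm is plain golden biscuit. Origin: centre of its underside (z up through its thickness). It starts flat on the mat. May be absent
- biscuit3: crisp rectangular shortbread bar, 64 (own x) x 42 (own y) x 8 mm thick, about 20 g, brittle: it snaps if each finger grips with over about 30 N or it is pressed down with over 40 N; the 28 mm at its own +x end is dipped in dark chocolate on both faces, the other 36 mm is plain golden biscuit. Origin: centre of its underside (z up through its thickness). It starts flat on the mat. May be absent
- biscuit4: crisp rectangular shortbread bar, 64 (own x) x 42 (own y) x 8 mm thick, about 20 g, brittle: it snaps if each finger grips with over about 30 N or it is pressed down with over 40 N; the 28 mm at its own +x end is dipped in dark chocolate on both faces, the other 36 mm is plain golden biscuit. Origin: centre of its underside (z up through its thickness). It starts flat on the mat. May be absent
- biscuit5: crisp rectangular shortbread bar, 64 (own x) x 42 (own y) x 8 mm thick, about 20 g, brittle: it snaps if each finger grips with over about 30 N or it is pressed down with over 40 N; the 28 mm at its own +x end is dipped in dark chocolate on both faces, the other 36 mm is plain golden biscuit. Origin: centre of its underside (z up through its thickness). It starts flat on the mat. May be absent
- biscuit6: crisp rectangular shortbread bar, 64 (own x) x 42 (own y) x 8 mm thick, about 20 g, brittle: it snaps if each finger grips with over about 30 N or it is pressed down with over 40 N; the 28 mm at its own +x end is dipped in dark chocolate on both faces, the other 36 mm is plain golden biscuit. Origin: centre of its underside (z up through its thickness). It starts flat on the mat. May be absent
- cream_jar1: glass jar of dessert, 66 mm diameter, 72 mm tall, loose; leave it alone. Origin: centre of its underside
- cream_jar2: another such glass jar of dessert; leave it alone
- spice_jar: small dark jar with a black cap, 48 mm diameter, 84 mm tall, loose; leave it alone. Origin: centre of its underside
Things that resemble listed ones, but are neither listed nor needed, are in the scene too. What is shaped like the biscuit1 but purple is not meant.

How it is judged:
On the way, in this order (a step that is already met when the one before it is completed fails the run):
1. the divider has been slid back to its stop at the foot end (value of joint divider below 0.012 m), for 0.2 s.
2. all the bars lie fanned in one row from the head wall (y of biscuit1 in the frame of tray between -0.012 and 0.012 m and x of biscuit1 in the frame of tray between -0.12 and 0.16 m and z of biscuit1 in the frame of tray between 0 and 0.025 m and angle between the y axis of each of biscuit1, biscuit2, biscuit3, biscuit4, biscuit5, biscuit6 and the y axis of tray, either way round below 0.2 rad and x of tray_head in the frame of biscuit1 above 0 m and ((x of biscuit1 in the frame of tray above 0.1155 m and angle between biscuit1's own x axis and vertical between 1.1 and 1.47 rad) or (angle between biscuit1's own x axis and vertical between 1.1 and 1.47 rad and x of biscuit2 in the frame of biscuit1 between 0.018 and 0.038 m) or (angle between biscuit1's own x axis and vertical between 1.1 and 1.47 rad and x of biscuit3 in the frame of biscuit1 between 0.018 and 0.038 m) or (angle between biscuit1's own x axis and vertical between 1.1 and 1.47 rad and x of biscuit4 in the frame of biscuit1 between 0.018 and 0.038 m) or (angle between biscuit1's own x axis and vertical between 1.1 and 1.47 rad and x of biscuit5 in the frame of biscuit1 between 0.018 and 0.038 m) or (angle between biscuit1's own x axis and vertical between 1.1 and 1.47 rad and x of biscuit6 in the frame of biscuit1 between 0.018 and 0.038 m)) and y of biscuit2 in the frame of tray between -0.012 and 0.012 m and x of biscuit2 in the frame of tray between -0.12 and 0.16 m and z of biscuit2 in the frame of tray between 0 and 0.025 m and x of tray_head in the frame of biscuit2 above 0 m and ((x of biscuit2 in the frame of tray above 0.1155 m and angle between biscuit2's own x axis and vertical between 1.1 and 1.47 rad) or (angle between biscuit2's own x axis and vertical between 1.1 and 1.47 rad and x of biscuit1 in the frame of biscuit2 between 0.018 and 0.038 m) or (angle between biscuit2's own x axis and vertical between 1.1 and 1.47 rad and x of biscuit3 in the frame of biscuit2 between 0.018 and 0.038 m) or (angle between biscuit2's own x axis and vertical between 1.1 and 1.47 rad and x of biscuit4 in the frame of biscuit2 between 0.018 and 0.038 m) or (angle between biscuit2's own x axis and vertical between 1.1 and 1.47 rad and x of biscuit5 in the frame of biscuit2 between 0.018 and 0.038 m) or (angle between biscuit2's own x axis and vertical between 1.1 and 1.47 rad and x of biscuit6 in the frame of biscuit2 between 0.018 and 0.038 m)) and y of biscuit3 in the frame of tray between -0.012 and 0.012 m and x of biscuit3 in the frame of tray between -0.12 and 0.16 m and z of biscuit3 in the frame of tray between 0 and 0.025 m and x of tray_head in the frame of biscuit3 above 0 m and ((x of biscuit3 in the frame of tray above 0.1155 m and angle between biscuit3's own x axis and vertical between 1.1 and 1.47 rad) or (angle between biscuit3's own x axis and vertical between 1.1 and 1.47 rad and x of biscuit1 in the frame of biscuit3 between 0.018 and 0.038 m) or (angle between biscuit3's own x axis and vertical between 1.1 and 1.47 rad and x of biscuit2 in the frame of biscuit3 between 0.018 and 0.038 m) or (angle between biscuit3's own x axis and vertical between 1.1 and 1.47 rad and x of biscuit4 in the frame of biscuit3 between 0.018 and 0.038 m) or (angle between biscuit3's own x axis and vertical between 1.1 and 1.47 rad and x of biscuit5 in the frame of biscuit3 between 0.018 and 0.038 m) or (angle between biscuit3's own x axis and vertical between 1.1 and 1.47 rad and x of biscuit6 in the frame of biscuit3 between 0.018 and 0.038 m)) and y of biscuit4 in the frame of tray between -0.012 and 0.012 m and x of biscuit4 in the frame of tray between -0.12 and 0.16 m and z of biscuit4 in the frame of tray between 0 and 0.025 m and x of tray_head in the frame of biscuit4 above 0 m and ((x of biscuit4 in the frame of tray above 0.1155 m and angle between biscuit4's own x axis and vertical between 1.1 and 1.47 rad) or (angle between biscuit4's own x axis and vertical between 1.1 and 1.47 rad and x of biscuit1 in the frame of biscuit4 between 0.018 and 0.038 m) or (angle between biscuit4's own x axis and vertical between 1.1 and 1.47 rad and x of biscuit2 in the frame of biscuit4 between 0.018 and 0.038 m) or (angle between biscuit4's own x axis and vertical between 1.1 and 1.47 rad and x of biscuit3 in the frame of biscuit4 between 0.018 and 0.038 m) or (angle between biscuit4's own x axis and vertical between 1.1 and 1.47 rad and x of biscuit5 in the frame of biscuit4 between 0.018 and 0.038 m) or (angle between biscuit4's own x axis and vertical between 1.1 and 1.47 rad and x of biscuit6 in the frame of biscuit4 between 0.018 and 0.038 m)) and y of biscuit5 in the frame of tray between -0.012 and 0.012 m and x of biscuit5 in the frame of tray between -0.12 and 0.16 m and z of biscuit5 in the frame of tray between 0 and 0.025 m and x of tray_head in the frame of biscuit5 above 0 m and ((x of biscuit5 in the frame of tray above 0.1155 m and angle between biscuit5's own x axis and vertical between 1.1 and 1.47 rad) or (angle between biscuit5's own x axis and vertical between 1.1 and 1.47 rad and x of biscuit1 in the frame of biscuit5 between 0.018 and 0.038 m) or (angle between biscuit5's own x axis and vertical between 1.1 and 1.47 rad and x of biscuit2 in the frame of biscuit5 between 0.018 and 0.038 m) or (angle between biscuit5's own x axis and vertical between 1.1 and 1.47 rad and x of biscuit3 in the frame of biscuit5 between 0.018 and 0.038 m) or (angle between biscuit5's own x axis and vertical between 1.1 and 1.47 rad and x of biscuit4 in the frame of biscuit5 between 0.018 and 0.038 m) or (angle between biscuit5's own x axis and vertical between 1.1 and 1.47 rad and x of biscuit6 in the frame of biscuit5 between 0.018 and 0.038 m)) and y of biscuit6 in the frame of tray between -0.012 and 0.012 m and x of biscuit6 in the frame of tray between -0.12 and 0.16 m and z of biscuit6 in the frame of tray between 0 and 0.025 m and x of tray_head in the frame of biscuit6 above 0 m and ((x of biscuit6 in the frame of tray above 0.1155 m and angle between biscuit6's own x axis and vertical between 1.1 and 1.47 rad) or (angle between biscuit6's own x axis and vertical between 1.1 and 1.47 rad and x of biscuit1 in the frame of biscuit6 between 0.018 and 0.038 m) or (angle between biscuit6's own x axis and vertical between 1.1 and 1.47 rad and x of biscuit2 in the frame of biscuit6 between 0.018 and 0.038 m) or (angle between biscuit6's own x axis and vertical between 1.1 and 1.47 rad and x of biscuit3 in the frame of biscuit6 between 0.018 and 0.038 m) or (angle between biscuit6's own x axis and vertical between 1.1 and 1.47 rad and x of biscuit4 in the frame of biscuit6 between 0.018 and 0.038 m) or (angle between biscuit6's own x axis and vertical between 1.1 and 1.47 rad and x of biscuit5 in the frame of biscuit6 between 0.018 and 0.038 m)) and distance between each of biscuit2, biscuit3, biscuit4, biscuit5, biscuit6 and biscuit1 above 0.018 m and distance between each of biscuit3, biscuit4, biscuit5, biscuit6 and biscuit2 above 0.018 m and distance between each of biscuit4, biscuit5, biscuit6 and biscuit3 above 0.018 m and distance between each of biscuit5, biscuit6 and biscuit4 above 0.018 m and distance between biscuit6 and biscuit5 above 0.018 m and linear speed of each of biscuit1, biscuit2, biscuit3, biscuit4, biscuit5, biscuit6 below 0.02 m/s), for 0.3 s.
At the end, for the whole second after the job is handed in: All bars in a row: 12 mm from the centre line, 0.2 rad, chocolate to the head; all leaning 6 to 27 deg, chocolate up; first within 12 mm of the head wall; each other 18 to 38 mm behind one before it, none closer than 18 mm; divider within about 8 mm of the last; at rest (all of step 2 and x of any of biscuit1, biscuit2, biscuit3, biscuit4, biscuit5, biscuit6 in the frame of divider_tab below 0.046 m and velocity of joint divider below 0.01 m/s); the robot touches nothing.
It fails at once if a bar is squeezed hard enough to snap (over 70 N from both fingers together) (contact force between the fingers and biscuit1 above 70 N or contact force between the fingers and biscuit2 above 70 N or contact force between the fingers and biscuit3 above 70 N or contact force between the fingers and biscuit4 above 70 N or contact force between the fingers and biscuit5 above 70 N or contact force between the fingers and biscuit6 above 70 N).
It fails at once if a bar is slammed or pressed onto the tray (over 40 N) (contact force between any of biscuit1, biscuit2, biscuit3, biscuit4, biscuit5, biscuit6 and tray above 40 N).
It fails at once if a jar is shifted more than 20 mm or knocked over (distance of any of cream_jar1, cream_jar2, spice_jar from where it was at the start of the episode above 0.02 m or angle between any of cream_jar1, cream_jar2, spice_jar's own z axis and vertical above 0.4 rad).
Of biscuit1, biscuit2, biscuit3, biscuit4, biscuit5, biscuit6 only 4 to 6 are there at a start; the rules pass over those that are not, and their reading is None.
At some moment in a run one of biscuit1, biscuit2, biscuit3, biscuit4, biscuit5, biscuit6 may be knocked a few centimetres aside while the robot is not near it.
It also fails if it takes over 210 s, if anything falls off the work surface, if the arm or the gripper's body presses on something with over 40 N, if the wrist force passes 120 N, or if a joint passes its speed limit or range.

ROBOT

A 6-joint arm with a two-finger parallel gripper is mounted at the origin on the work surface. World frame = base frame: x ahead of the robot, y to its left, z up, the work surface at z = 0. Lengths are in m, angles in rad, forces in N, time in s.
With the tool pointing down it reaches from about 0.425 to 0.95 m from the base axis. Payload 3.5 kg.
Tool frame: the origin (TCP) lies at the very end of the fingers, on their centre line; the grasp point (between the pads) lies 19 mm behind it; z points along the fingers, y is the direction in which the jaws open and shut (so a half turn about z gives the same grasp; the last joint's range is limited). The gripper opens to 85 mm and grips with 20 to 120 N. Pads are 22 mm wide; open, the fingers measure 114 mm over their backs; the gripper's body (76 mm by 85 mm) begins 54 mm behind the grasp point. The pads swing forward as they close: fully open they stand 13 mm farther back than shut.
Start: joints at [0.989, 0.286, 1.577, -0, 1.279, -0.15], TCP at [0.282, 0.613, 0.231] pointing down, gripper open.
Joint ranges: [-2.77, 2.77], [-0.9, 2.22], [0.21, 2.48], [-1.53, 4.67], [0.24, 2.81], [-2.84, 2.84]. Speed limits (rad/s): [2.79, 2.79, 3.14, 3.14, 3.14, 3.14].

INTERFACE

Orientations are given as a unit quaternion [x, y, z, w].
In Python, from plant import ctrl, eyes, ticket gives the robot as it stands.
- The arm moves only by the tool send_rows, never from a script. Its arguments are lists of equal length, an entry for each row: "translation": the shift along the tool's x, y, z in units of 30 mm (1.0 is 30 mm), a list of three; "rotation": the turn, a rotation vector about the tool's x, y, z in units of 5 degrees (1.0 is 5 degrees), a list of three; "grip": the finger opening in mm, from 0 to 85.4. A call has 1 to 5 rows; each row shifts and turns the commanded pose from where the row before left it, along the tool's axes as they then stand; what a row does not reach is not made up. A row lasts 1/8 s, in which the tool goes at most 62.5 mm and 10.7 degrees, less where a joint would pass 70% of its speed; a pose out of reach is approached as far as the arm can. A call is refused whole if a number of a shift passes 1 or a number of a turn 1, either way. A call with a gripper value outside its range is refused whole. The fingers move at their own pace and stop on an object; "squeeze" is the grip in N (left out, the last holds). Time passes only in rows, so rows that do not move let the fingers close. It gives the time, the measured TCP pose, the force and the opening at its end, in the units of the state.
- ctrl.get_state(): the state, without advancing time (a new reading comes with each control period).
- eyes.read_camera(name): name is "side" or "top"; returns a dict with "image" (480x640x3 uint8, blue, green, red), "mtx" (3x3 intrinsics, pixels), "xyz" and "orientation" of the camera in the world. Camera axes: x right, y down, z forward; pixel columns grow to the right and rows downward; lengths in m; the calibration is good to about 2 mm. A picture is of the moment at which its call begins. There is no depth.
- ticket.sign_off(): hands the job in, once; it reports no verdict.
The state is a dict: "time": time; "qpos": joint angles; "dq": joint speeds; "joint_efforts": joint torques, N m; "eef_pos": TCP position; "tcp_rot": TCP orientation; "contact_force": force on the tool from outside, world axes, zero at the start; "wrist_torque": the same for the moment, N m; "opening": opening from 0.0 (shut) to 1.0 (fully open).
Only numpy, scipy, OpenCV 4.12 (cv2) and the standard library are available. Lean on these libraries where they do the work, as an engineer would, in place of code of your own. Each camera call takes 0.05 s, during which the arm holds its last target. There are 200 camera calls.

## Working session

There is one attempt and no reset: what is moved stays moved. The work goes in short steps, Python scripts to look and compute and a tool call to move; the robot and the scene stay as the last step left them, time stands still between calls to the robot, and variables do not carry over. Pictures are saved under pics/ and viewed, about 12 in all and at most 16, crops included, and the job is handed in when it is done.

Besides the shell and the picture viewer there is one more tool, called after "Call:" as name(argument=value, ...), one argument or row to a line, values as JSON. send_rows: Moves the arm, as the interface text tells. Its arguments: {"type":"object","properties":{"translation":{"type":"array"},"rotation":{"type":"array"},"grip":{"type":"array"},"squeeze":{"type":"number"}},"required":["translation","rotation","grip"]}

```bash
ls; mkdir -p pics; python3 - <<'E'
from plant import ctrl, eyes, ticket
import cv2
print(ctrl.get_state())
for n in("side","top"):
    d=eyes.read_camera(n); cv2.imwrite(f"pics/{n}0.png",d["image"]); print(n,d["mtx"],d["xyz"],d["orientation"])
E
```

```text
pics
{'time': 0.0, 'qpos': array([ 9.89030796e-01,  2.87156472e-01,  1.57816305e+00,  1.57107637e-05,
        1.27860525e+00, -1.50006053e-01]), 'dq': array([-1.04118810e-03, -7.08041034e-04,  8.63519899e-04, -7.93775359e-05,
        3.11459067e-04,  1.97115102e-03]), 'joint_efforts': array([-1.15980779e-04, -4.05969644e+01, -2.92630613e+01, -1.65320612e-04,
        5.71869925e-03, -5.66569810e-06]), 'eef_pos': array([0.28207818, 0.61251754, 0.22996086]), 'tcp_rot': array([ 2.14208903e-01,  9.76787176e-01, -1.08618371e-03, -4.24210577e-04]), 'contact_force': array([ 0.23333113,  0.70869956, -0.52525863]), 'wrist_torque': array([ 0.02021042, -0.02633095,  0.03169648]), 'opening': 0.9981957021599993}
side [[469.99665823   0.         318.78812458]
 [  0.         469.99665823 240.23383351]
 [  0.           0.           1.        ]] [-0.00717177 -0.61238945  0.65252366] [ 0.81899038 -0.34102033  0.16584247 -0.43064622]
top [[478.8892592    0.         309.55278213]
 [  0.         478.8892592  228.68991574]
 [  0.           0.           1.        ]] [ 0.38502758 -0.00960566  1.06407566] [ 0.7066493  -0.70168015  0.0546405  -0.0728433 ]
```

View pics/top0.png

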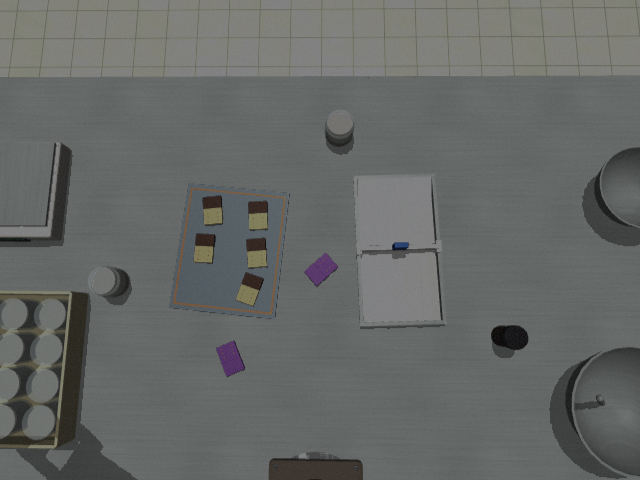

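View pics/side0.png

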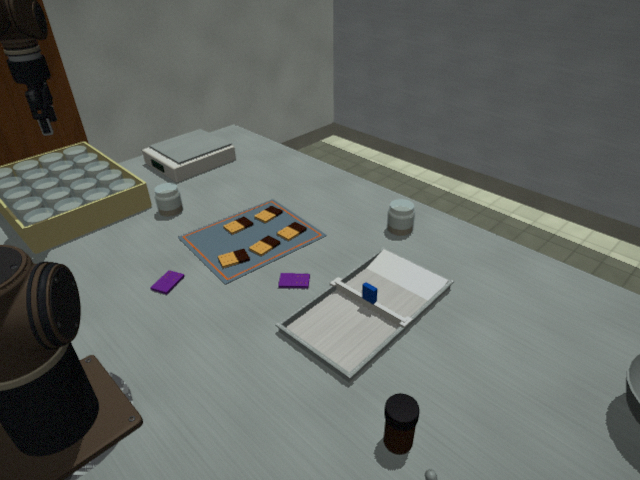

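The top view shows five chocolate and golden bars on the mat: px (212,210), (258,215), (204,249), (257,253) and (250,290). The purple decoys are at (320,270) and (230,358). The tray is at about (400,250) with its head end (sloped rest) far from the robot, and the divider tab is at (400,245).

```bash
cat > h.py <<'E'
import numpy as np, cv2
from scipy.spatial.transform import Rotation as R
def cam(d): return np.array(d["mtx"]),np.array(d["xyz"]),R.from_quat(d["orientation"]).as_matrix()
def back(d,uv,z):
    K,p,M=cam(d); uv=np.atleast_2d(uv).astype(float)
    r=(M@np.linalg.inv(K)@np.c_[uv,np.ones(len(uv))].T).T
    return p+r*((z-p[2])/r[:,2])[:,None]
def proj(d,X):
    K,p,M=cam(d); c=(np.atleast_2d(X)-p)@M; q=c@K.T; return q[:,:2]/q[:,2:]
E
python3 - <<'E'
from plant import eyes
from h import *
d=eyes.read_camera("top"); im=d["image"]
print(back(d,[[320,240],[20,20]],0))
hsv=cv2.cvtColor(im,cv2.COLOR_BGR2HSV)
sub=im[180:325,165:295]; cv2.imwrite("pics/mat.png",cv2.resize(sub,None,fx=4,fy=4,interpolation=cv2.INTER_CUBIC))
sub=im[165:335,340:460]; cv2.imwrite("pics/tray.png",cv2.resize(sub,None,fx=3.5,fy=3.5,interpolation=cv2.INTER_CUBIC))
gold=((hsv[...,0]>15)&(hsv[...,0]<35)&(hsv[...,1]>70)&(hsv[...,2]>90)).astype(np.uint8); dark=((im.max(2)<75)).astype(np.uint8)
g=gold.copy();g[:180]=0;g[325:]=0;g[:,:180]=0;g[:,290:]=0
n,l,s,c=cv2.connectedComponentsWithStats(g)
for i in range(1,n):
    if s[i,4]<50: continue
    y0,x0=int(c[i][1])-25,int(c[i][0])-25
    m=(l==i).astype(np.uint8); dk=dark.copy()
    near=cv2.dilate(m,np.ones((3,3)),iterations=12); dk&=near
    nn,ll,ss,cc=cv2.connectedComponentsWithStats(dk); j=1+np.argmax(ss[1:,4])
    u=m|(ll==j).astype(np.uint8)
    P=np.argwhere(u)[:,::-1]; W=back(d,P,.011)[:,:2]
    ctr,sz,an=cv2.minAreaRect((W*1000).astype(np.float32))
    gW=back(d,c[i],.011)[0,:2]; dW=back(d,cc[j],.011)[0,:2]
    v=dW-gW
    print(c[i].round(1),cc[j].round(1),s[i,4],ss[j,4],"rect",np.round(ctr,1),np.round(sz,1),round(an,1),"dir g->d deg",np.degrees(np.arctan2(v[1],v[0])).round(1))
E
```

```text
[[ 0.55345609 -0.00492081  0.        ]
 [ 1.10535459  0.74685845  0.        ]]
[212.5 215.3] [211.8 201.6] 271 235 rect [621.2 241. ] [64.7 43.4] 2.9 dir g->d deg 5.3
[258.  220.6] [257.4 206.7] 247 243 rect [609.4 136.3] [63.  43.2] 1.5 dir g->d deg 4.0
[203.1 253.6] [205.7 241.1] 289 267 rect [531.5 252.6] [45.3 65.5] 89.5 dir g->d deg -8.8
[256.7 258.1] [255.7 244. ] 280 247 rect [524.1 137.1] [63.2 44.6] 1.9 dir g->d deg 5.5
[247.  294.5] [252.4 280.7] 306 258 rect [443.3 149.1] [44.2 64. ] 71.1 dir g->d deg -19.8
```

View pics/tray.png

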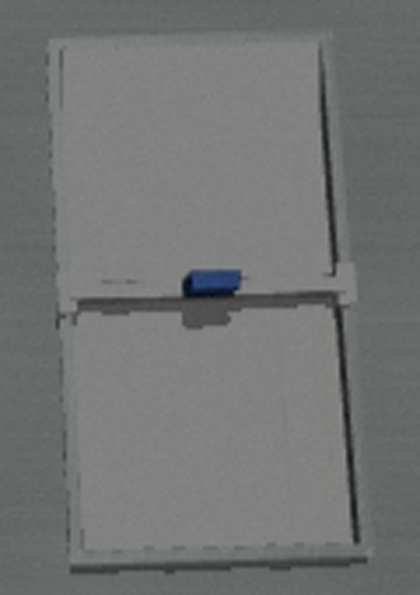

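View pics/mat.png

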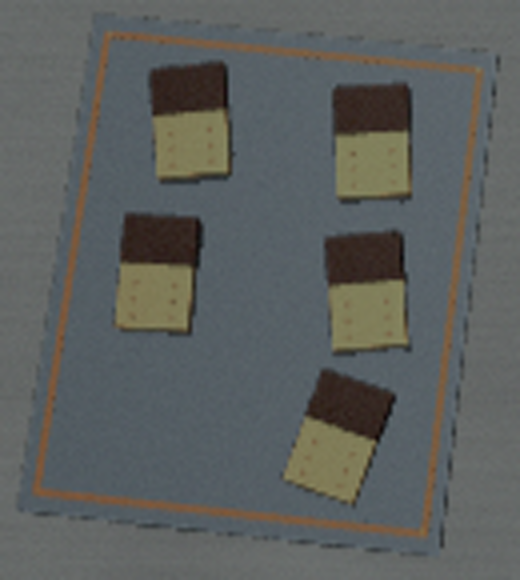

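```bash
python3 - <<'E'
from plant import eyes
from h import *
from scipy.optimize import least_squares
t=eyes.read_camera("top"); s=eyes.read_camera("side")
L=np.array([[162.5,88,20],[162.5,-88,20],[-162.5,-88,20],[-162.5,88,20]])/1e3
ut=np.array([[50,38],[331,33],[372,553],[70,560]])/3.5+[340,165]
us=np.array([[384,252],[453,284],[349,377],[278,326]])
tabt=np.array([220,281])/3.5+[340,165]
def P(p,X): return R.from_euler('z',p[2]).apply(X)+[p[0],p[1],0]
def f(p,sc=1):
    e=[(proj(t,P(p,L))-ut).ravel(),0.5*(proj(s,P(p,L))-us).ravel()]
    return np.concatenate(e)
for sel in (lambda e:e, lambda e:e[:8], lambda e:e[8:]):
    r=least_squares(lambda p:sel(f(p)),[.55,-.17,0]); print(r.x.round(4),np.degrees(r.x[2]).round(2),sel(f(r.x)).round(1))
p=least_squares(f,[.55,-.17,0]).x
w=back(t,tabt,.06)[0]; print("tab",w, "in tray",R.from_euler('z',-p[2]).apply(w-[p[0],p[1],0]))
np.save("tray.npy",p)
hi=[]
for d,c,k in((t,(340,165,120,170),3.5),(s,(260,235,210,155),3.5)):
    im=cv2.resize(d["image"][c[1]:c[1]+c[3],c[0]:c[0]+c[2]],None,fx=k,fy=k,interpolation=cv2.INTER_CUBIC)
    def dr(X,col):
        q=((proj(d,P(p,np.array(X)/1e3))-[c[0],c[1]]+.5)*k-.5); cv2.polylines(im,[np.round(q).astype(int)],True,col,1)
    dr(L*1e3,(0,255,0)); dr([[158.5,84,4],[158.5,-84,4],[-158.5,-84,4],[-158.5,84,4]],(0,0,255)); dr([[96,84,4],[96,-84,4],[158.5,-84,22],[158.5,84,22]],(255,255,0))
    im=cv2.resize(im,None,fx=min(1,590/im.shape[0]),fy=min(1,590/im.shape[0])); hi.append(im)
cv2.imwrite("pics/ov1.png",hi[0]); cv2.imwrite("pics/ov2.png",hi[1])
m=max(i.shape[0] for i in hi); o=np.zeros((m,sum(i.shape[1] for i in hi),3),np.uint8); x=0
for i in hi: o[:i.shape[0],x:x+i.shape[1]]=i; x+=i.shape[1]
print(o.shape); cv2.imwrite("pics/ov.png",cv2.convertScaleAbs(cv2.resize(o,(800,int(o.shape[0]*800/o.shape[1]))),alpha=1.7))
E
```

```text
[ 0.5344 -0.179   0.0315] 1.81 [ 1.9  1.4  0.1  0.5 -1.1 -0.8  2.3 -0.9 -1.  -2.1 -1.3 -1.3 -0.8 -1.
 -0.9 -1.2]
[ 0.5344 -0.1773  0.0323] 1.85 [ 1.1  1.4 -0.8  0.5 -1.8 -0.8  1.5 -0.9]
[ 0.5321 -0.1863  0.0252] 1.45 [ 0.2 -1.1  0.1 -0.1 -0.   0.7 -0.2 -0.1]
tab [ 0.5336164  -0.17988606  0.06      ] in tray [-0.00085075 -0.00086442  0.06      ]
(590, 1151, 3)
```

View pics/ov.png

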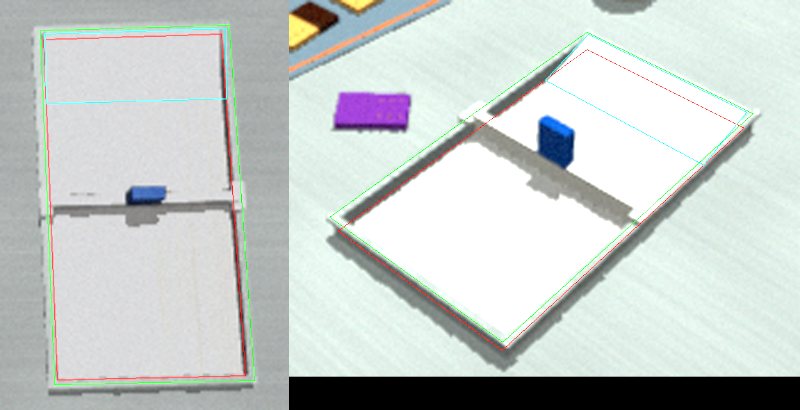

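```bash
python3 - <<'E'
from plant import eyes
from h import *
from scipy.optimize import least_squares
t=eyes.read_camera("top"); s=eyes.read_camera("side")
L=np.array([[162.5,88,20],[162.5,-88,20],[-162.5,-88,20],[-162.5,88,20]])/1e3
ut=np.array([[50,38],[331,33],[372,553],[70,560]])/3.5+[340,165]-.35
us=np.array([[384,252],[453,284],[349,377],[278,326]])
Lt=L.copy(); Lt[3,2]=0.0;Lt[0,2]=.01;Lt[2,2]=.014
def P(p,X): return R.from_euler('z',p[2]).apply(X)+[p[0],p[1],0]
for a,b in((1,0),(0,1),(1,.7)):
    f=lambda p:np.r_[a*(proj(t,P(p,Lt))-ut).ravel(),b*(proj(s,P(p,L))-us).ravel()]
    r=least_squares(f,[.55,-.17,0]); print(r.x.round(4),f(r.x).round(1))
print(back(s,[[369.6,286]],.06),back(t,[[402.5,245]],.06))
# bars in side: blobs gold, compare
for n,d in(("top",t),("side",s)):
    hsv=cv2.cvtColor(d["image"],cv2.COLOR_BGR2HSV)
    g=((hsv[...,0]>130)&(hsv[...,0]<160)&(hsv[...,1]>80)).astype(np.uint8)
    k,l,st,c=cv2.connectedComponentsWithStats(g)
    for i in range(1,k):
        if st[i,4]>100: print(n,"purple",back(d,c[i],.004).round(4),st[i,4])
E
```

```text
[ 0.5357 -0.1775  0.0337] [ 1.2  2.5 -0.4  0.3 -2.  -1.2  1.4 -1.2 -0.  -0.  -0.  -0.  -0.  -0.
 -0.  -0. ]
[ 0.5321 -0.1863  0.0252] [ 0.   0.   0.   0.   0.   0.   0.   0.   0.4 -2.3  0.1 -0.2 -0.1  1.3
 -0.4 -0.1]
[ 0.5352 -0.1802  0.0318] [ 2.5  2.6  0.9  0.5 -0.9 -0.9  2.4 -1.1 -0.9 -2.8 -1.4 -1.8 -0.6 -1.2
 -0.8 -1.5]
[[ 0.53634743 -0.18089909  0.06      ]] [[ 0.53422081 -0.17915201  0.06      ]]
top purple [[ 0.4874 -0.0065  0.004 ]] 536
top purple [[0.2939 0.1873 0.004 ]] 594
side purple [[0.2954 0.1825 0.004 ]] 435
side purple [[ 0.4892 -0.0108  0.004 ]] 430
```

```bash
cat >> h.py <<'E'
import json
def down(yaw,tilt=0):
    """tool x at yaw (rad, world), pointing down; tilt (rad) about tool y"""
    c,s=np.cos(yaw),np.sin(yaw)
    M=np.array([[c,s,0],[s,-c,0],[0,0,-1.]])
    return R.from_matrix(M)*R.from_rotvec([0,tilt,0])
def plan(way,grip,start=None,step=29):
    """way: list of (pos,R) ; prints calls of rows"""
    from plant import ctrl
    s=ctrl.get_state(); p=np.array(s["eef_pos"]); q=R.from_quat(s["tcp_rot"])
    if start: p,q=start
    T,W=[],[]
    for P,Q in way:
        P=np.array(P,float); rv=(q.inv()*Q).as_rotvec()
        d=q.inv().apply(P-p)
        n=max(1,int(np.ceil(max(np.linalg.norm(P-p)*1e3/step,np.degrees(np.linalg.norm(rv))/4.9))))
        a,b=p,q
        for i in range(1,n+1):
            tp=a+(P-a)*i/n; tq=b*R.from_rotvec(rv*i/n)
            t=np.round(q.inv().apply(tp-p)/.03,2); w=np.round(np.degrees((q.inv()*tq).as_rotvec())/5,2)
            T.append((t+0.).tolist()); W.append((w+0.).tolist())
            p=p+q.apply(t*.03); q=q*R.from_rotvec(np.radians(w*5))
    for i in range(0,len(T),5):
        print(json.dumps({"translation":T[i:i+5],"rotation":W[i:i+5],"grip":[grip]*len(T[i:i+5])},separators=(',',':')))
def st():
    from plant import ctrl
    s=ctrl.get_state(); q=R.from_quat(s["tcp_rot"]); M=q.as_matrix()
    print("t",round(s["time"],2),"p",np.round(s["eef_pos"],4),"xyaw",np.degrees(np.arctan2(M[1,0],M[0,0])).round(2),"z",M[:,2].round(3),"F",np.round(s["contact_force"],1),"open",round(s["opening"]*85.4,1))
TR=np.array([.535,-.180]); TY=.030
def tray(x,y,z): return np.r_[TR+np.array([[np.cos(TY),-np.sin(TY)],[np.sin(TY),np.cos(TY)]])@[x,y],z]
E
python3 - <<'E'
from h import *
y=np.pi/2+TY
plan([([.5345,-.1805,.16],down(y)),([.5345,-.1805,.038],down(y))],40)
E
```

```text
{"translation":[[-0.64,-0.71,0.08],[-0.68,-0.68,0.08],[-0.69,-0.65,0.09],[-0.72,-0.63,0.08],[-0.75,-0.6,0.08]],"rotation":[[0.0,0.0,0.44],[0.0,0.0,0.44],[0.0,0.0,0.43],[0.0,0.0,0.44],[0.0,0.0,0.44]],"grip":[40,40,40,40,40]}
{"translation":[[-0.77,-0.57,0.08],[-0.79,-0.55,0.08],[-0.81,-0.51,0.09],[-0.82,-0.48,0.08],[-0.85,-0.45,0.08]],"rotation":[[0.0,0.0,0.44],[0.0,0.0,0.44],[0.0,0.0,0.44],[0.0,0.0,0.43],[0.0,0.0,0.44]],"grip":[40,40,40,40,40]}
{"translation":[[-0.86,-0.41,0.08],[-0.88,-0.38,0.08],[-0.89,-0.35,0.09],[-0.9,-0.31,0.08],[-0.92,-0.28,0.08]],"rotation":[[0.0,0.0,0.44],[0.0,0.0,0.44],[0.0,0.0,0.44],[0.0,0.0,0.43],[0.0,0.0,0.44]],"grip":[40,40,40,40,40]}
{"translation":[[-0.92,-0.25,0.08],[-0.94,-0.21,0.08],[-0.94,-0.17,0.09],[-0.95,-0.14,0.08],[-0.95,-0.1,0.08]],"rotation":[[0.0,0.0,0.44],[0.0,0.0,0.44],[0.0,0.0,0.44],[0.0,0.0,0.44],[0.0,0.0,0.43]],"grip":[40,40,40,40,40]}
{"translation":[[-0.95,-0.06,0.08],[-0.96,-0.03,0.08],[-0.95,0.01,0.08],[-0.96,0.05,0.09],[-0.95,0.08,0.08]],"rotation":[[0.0,0.0,0.44],[0.0,0.0,0.44],[0.0,0.0,0.44],[0.0,0.0,0.44],[0.0,0.0,0.44]],"grip":[40,40,40,40,40]}
{"translation":[[-0.95,0.12,0.08],[-0.95,0.16,0.08],[-0.94,0.19,0.08],[-0.92,0.22,0.09],[0.0,0.0,0.81]],"rotation":[[0.0,0.0,0.43],[0.0,0.0,0.44],[0.0,0.0,0.44],[0.0,0.01,0.44],[0.0,0.0,0.0]],"grip":[40,40,40,40,40]}
{"translation":[[0.0,0.0,0.82],[0.0,0.0,0.81],[-0.01,0.0,0.81],[0.0,0.01,0.81]],"rotation":[[0.0,0.0,0.0],[0.0,0.0,0.0],[0.0,0.0,0.0],[0.0,0.0,0.0]],"grip":[40,40,40,40]}
```

Call:
send_rows(
  translation=[
    [-0.64,-0.71,0.08],
    [-0.68,-0.68,0.08],
    [-0.69,-0.65,0.09],
    [-0.72,-0.63,0.08],
    [-0.75,-0.6,0.08],
  ],
  rotation=[
    [0,0,0.44],
    [0,0,0.44],
    [0,0,0.43],
    [0,0,0.44],
    [0,0,0.44],
  ],
  grip=[40,40,40,40,40],
  squeeze=20,
)

```text
time: 0.98
eef_pos: [0.3262, 0.4755, 0.2191]
tcp_rot: [0.307, 0.952, 0.0, 0.0]
contact_force: [-0.7, 0.2, -0.6]
opening: 0.466
```

Call:
send_rows(
  translation=[
    [-0.77,-0.57,0.08],
    [-0.79,-0.55,0.08],
    [-0.81,-0.51,0.09],
    [-0.82,-0.48,0.08],
    [-0.85,-0.45,0.08],
  ],
  rotation=[
    [0,0,0.44],
    [0,0,0.44],
    [0,0,0.44],
    [0,0,0.43],
    [0,0,0.44],
  ],
  grip=[40,40,40,40,40],
)

```text
time: 1.6
eef_pos: [0.3695, 0.3385, 0.2069]
tcp_rot: [0.396, 0.918, 0.0, 0.0]
contact_force: [-0.0, -0.2, 0.1]
opening: 0.471
```

Call:
send_rows(
  translation=[
    [-0.86,-0.41,0.08],
    [-0.88,-0.38,0.08],
    [-0.89,-0.35,0.09],
    [-0.9,-0.31,0.08],
    [-0.92,-0.28,0.08],
  ],
  rotation=[
    [0,0,0.44],
    [0,0,0.44],
    [0,0,0.44],
    [0,0,0.43],
    [0,0,0.44],
  ],
  grip=[40,40,40,40,40],
)

```text
time: 2.22
eef_pos: [0.4132, 0.2018, 0.1946]
tcp_rot: [0.482, 0.876, 0.0, 0.0]
contact_force: [0.0, -0.2, -0.2]
opening: 0.47
```

Call:
send_rows(
  translation=[
    [-0.92,-0.25,0.08],
    [-0.94,-0.21,0.08],
    [-0.94,-0.17,0.09],
    [-0.95,-0.14,0.08],
    [-0.95,-0.1,0.08],
  ],
  rotation=[
    [0,0,0.44],
    [0,0,0.44],
    [0,0,0.44],
    [0,0,0.44],
    [0,0,0.43],
  ],
  grip=[40,40,40,40,40],
)

```text
time: 2.85
eef_pos: [0.4565, 0.0648, 0.1823]
tcp_rot: [0.564, 0.826, 0.0, 0.0]
contact_force: [0.5, -0.5, 1.2]
opening: 0.469
```

Call:
send_rows(
  translation=[
    [-0.95,-0.06,0.08],
    [-0.96,-0.03,0.08],
    [-0.95,0.01,0.08],
    [-0.96,0.05,0.09],
    [-0.95,0.08,0.08],
  ],
  rotation=[
    [0,0,0.44],
    [0,0,0.44],
    [0,0,0.44],
    [0,0,0.44],
    [0,0,0.44],
  ],
  grip=[40,40,40,40,40],
)

```text
time: 3.48
eef_pos: [0.5, -0.0718, 0.17]
tcp_rot: [0.64, 0.768, 0.0, 0.0]
contact_force: [1.2, -0.1, 1.1]
opening: 0.47
```

Call:
send_rows(
  translation=[
    [-0.95,0.12,0.08],
    [-0.95,0.16,0.08],
    [-0.94,0.19,0.08],
    [-0.92,0.22,0.09],
    [0,0,0.8],
  ],
  rotation=[
    [0,0,0.43],
    [0,0,0.44],
    [0,0,0.44],
    [0,0,0.44],
    [0,0,0],
  ],
  grip=[40,40,40,40,40],
)

```text
time: 4.1
eef_pos: [0.5365, -0.183, 0.138]
tcp_rot: [0.697, 0.717, 0.001, 0.003]
contact_force: [-1.2, -0.1, -0.1]
opening: 0.468
```

Call:
send_rows(
  translation=[
    [0,0,0.8],
    [0,0,0],
  ],
  rotation=[
    [0,0,0],
    [0,0,0],
  ],
  grip=[40,40],
)

```text
time: 4.35
eef_pos: [0.5329, -0.1795, 0.1098]
tcp_rot: [0.697, 0.718, -0.001, -0.002]
contact_force: [0.3, -0.2, 0.6]
opening: 0.469
```

```bash
python3 - <<'E'
from h import *
from plant import eyes
st()
a=[]
for n,c in(("top",(350,180,120,120)),("side",(300,190,160,160))):
    im=eyes.read_camera(n)["image"][c[1]:c[1]+c[3],c[0]:c[0]+c[2]]
    a.append(cv2.resize(im,(400,400),interpolation=cv2.INTER_CUBIC))
cv2.imwrite("pics/tab.png",cv2.convertScaleAbs(np.hstack(a),alpha=1.6))
y=np.pi/2+TY
plan([([.5345,-.1805,.038],down(y))],40)
E
```

```text
t 4.35 p [ 0.5329 -0.1795  0.1098] xyaw 91.7 z [-0.004  0.002 -1.   ] F [ 0.3 -0.2  0.6] open 40.1
{"translation":[[0.0,0.0,0.83],[0.0,-0.01,0.83],[-0.01,0.0,0.82]],"rotation":[[0.0,0.0,0.0],[0.0,0.0,0.0],[0.0,0.0,0.0]],"grip":[40,40,40]}
```

View pics/tab.png

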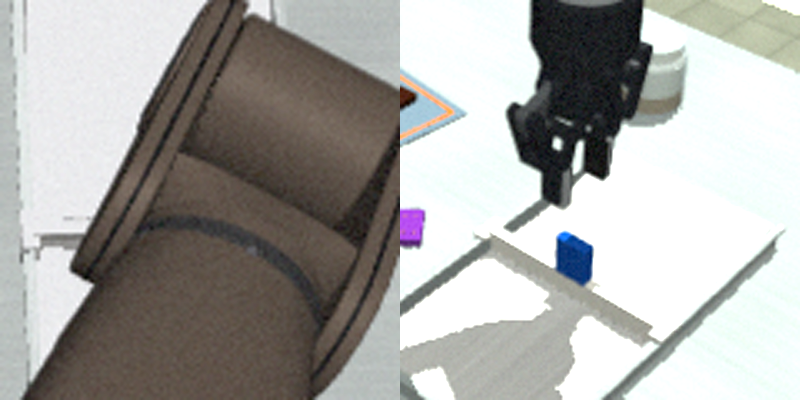

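The fingers straddle the tab direction, at side px (371,266), right above the blue tab at (370,286). Now I lower and grip.

Call:
send_rows(
  translation=[
    [0,0,0.83],
    [0,-0.01,0.83],
    [-0.01,0,0.82],
    [0,0,0],
  ],
  rotation=[
    [0,0,0],
    [0,0,0],
    [0,0,0],
    [0,0,0],
  ],
  grip=[40,40,40,40],
)

```text
time: 4.95
eef_pos: [0.5336, -0.1801, 0.037]
tcp_rot: [0.696, 0.718, -0.0, -0.001]
contact_force: [0.2, -0.1, 0.7]
opening: 0.468
```

Call:
send_rows(
  translation=[
    [0,0,0],
    [0,0,0],
    [0,0,0],
    [0,0,0],
  ],
  rotation=[
    [0,0,0],
    [0,0,0],
    [0,0,0],
    [0,0,0],
  ],
  grip=[8,8,8,8],
)

```text
time: 5.45
eef_pos: [0.5356, -0.1812, 0.0396]
tcp_rot: [0.696, 0.718, 0.0, 0.002]
contact_force: [0.5, 0.4, 6.6]
opening: 0.136
```

```bash
python3 - <<'E'
from h import *
st()
y=np.pi/2+TY
from plant import ctrl
p=ctrl.get_state()["eef_pos"]
plan([(np.array(p)-[.104*np.cos(TY),.104*np.sin(TY),0],down(y))],8,step=15)
E
```

```text
t 5.45 p [ 0.5356 -0.1812  0.0396] xyaw 91.75 z [ 0.003 -0.002 -1.   ] F [0.5 0.4 6.6] open 11.6
{"translation":[[0.0,-0.5,0.0],[0.0,-0.49,0.0],[0.0,-0.5,0.0],[0.0,-0.49,0.0],[0.0,-0.5,-0.01]],"rotation":[[0.01,0.0,0.0],[0.0,0.01,0.0],[0.01,0.0,0.0],[0.0,0.0,0.0],[0.01,0.01,0.01]],"grip":[8,8,8,8,8]}
{"translation":[[0.0,-0.49,0.0],[0.0,-0.5,0.0]],"rotation":[[0.0,0.0,0.0],[0.01,0.0,0.0]],"grip":[8,8]}
```

Call:
send_rows(
  translation=[
    [0,-0.5,0],
    [0,-0.5,0],
    [0,-0.5,0],
    [0,-0.5,0],
    [0,-0.5,0],
  ],
  rotation=[
    [0,0,0],
    [0,0,0],
    [0,0,0],
    [0,0,0],
    [0,0,0],
  ],
  grip=[8,8,8,8,8],
)

```text
time: 6.08
eef_pos: [0.4603, -0.1841, 0.0396]
tcp_rot: [0.696, 0.718, 0.0, 0.003]
contact_force: [2.8, -0.7, 7.3]
opening: 0.136
```

Call:
send_rows(
  translation=[
    [0,-0.4,0],
    [0,-0.2,0],
    [0,-0.1,0],
    [0,0,0],
  ],
  rotation=[
    [0,0,0],
    [0,0,0],
    [0,0,0],
    [0,0,0],
  ],
  grip=[8,8,8,8],
)

```text
time: 6.58
eef_pos: [0.4392, -0.1849, 0.0396]
tcp_rot: [0.696, 0.718, -0.0, 0.002]
contact_force: [-0.1, -1.0, 8.3]
opening: 0.137
```

Call:
send_rows(
  translation=[
    [0,-0.1,0],
    [0,0,0],
  ],
  rotation=[
    [0,0,0],
    [0,0,0],
  ],
  grip=[8,8],
)

```text
time: 6.82
eef_pos: [0.4368, -0.185, 0.0396]
tcp_rot: [0.696, 0.718, 0.0, 0.003]
contact_force: [1.8, -0.7, 5.2]
opening: 0.134
```

Call:
send_rows(
  translation=[
    [0,-0.1,0],
    [0,0,0],
  ],
  rotation=[
    [0,0,0],
    [0,0,0],
  ],
  grip=[8,8],
)

```text
time: 7.08
eef_pos: [0.4366, -0.1851, 0.0397]
tcp_rot: [0.697, 0.717, 0.003, 0.006]
contact_force: [13.8, 1.8, -1.6]
opening: 0.13
```

```bash
python3 - <<'E'
from h import *
y=np.pi/2+TY
p0=np.array([.438,-.185,.0397]); q0=down(y)
plan([(p0+[0,0,.09],q0)],40,start=(p0,q0))
print()
plan([([.610,.134,.13],down(np.radians(183)))],60,start=(p0+[0,0,.09],q0))
E
```

```text
{"translation":[[0.0,0.0,-0.75],[0.0,0.0,-0.75],[0.0,0.0,-0.75],[0.0,0.0,-0.75]],"rotation":[[0.0,0.0,0.0],[0.0,0.0,0.0],[0.0,0.0,0.0],[0.0,0.0,0.0]],"grip":[40,40,40,40]}

{"translation":[[0.55,0.32,0.0],[0.52,0.36,0.0],[0.49,0.41,0.0],[0.46,0.44,0.0],[0.41,0.48,0.0]],"rotation":[[0.0,0.0,-0.96],[0.0,0.0,-0.96],[0.0,0.0,-0.96],[0.0,0.0,-0.96],[0.0,0.0,-0.96]],"grip":[60,60,60,60,60]}
{"translation":[[0.37,0.52,0.0],[0.33,0.54,0.0],[0.28,0.57,0.0],[0.24,0.6,0.0],[0.18,0.6,-0.01]],"rotation":[[0.0,0.0,-0.97],[0.0,0.0,-0.96],[0.0,0.0,-0.96],[0.0,0.0,-0.96],[0.0,0.0,-0.96]],"grip":[60,60,60,60,60]}
{"translation":[[0.13,0.63,0.0],[0.08,0.63,0.0],[0.02,0.63,0.0],[-0.02,0.64,0.0],[-0.08,0.63,0.0]],"rotation":[[0.0,0.0,-0.96],[0.0,0.0,-0.96],[0.0,0.0,-0.96],[0.0,0.0,-0.96],[0.0,0.0,-0.96]],"grip":[60,60,60,60,60]}
{"translation":[[-0.14,0.62,0.0],[-0.18,0.61,0.0],[-0.24,0.59,0.0],[-0.28,0.57,0.0]],"rotation":[[0.0,0.0,-0.96],[0.0,0.0,-0.96],[0.0,0.0,-0.97],[0.0,0.0,-0.96]],"grip":[60,60,60,60]}
```

Call:
send_rows(
  translation=[
    [0,0.05,0],
    [0,0,0],
    [0,0,-0.3],
    [0,0,-0.9],
    [0,0,-0.9],
  ],
  rotation=[
    [0,0,0],
    [0,0,0],
    [0,0,0],
    [0,0,0],
    [0,0,0],
  ],
  grip=[40,40,40,40,40],
)

```text
time: 7.7
eef_pos: [0.433, -0.1833, 0.1012]
tcp_rot: [0.697, 0.717, -0.0, -0.001]
contact_force: [0.8, -0.0, 0.0]
opening: 0.468
```

Call:
send_rows(
  translation=[
    [0,0,-0.9],
    [0,0,0],
  ],
  rotation=[
    [0,0,0],
    [0,0,0],
  ],
  grip=[40,40],
)

```text
time: 7.95
eef_pos: [0.4349, -0.1845, 0.13]
tcp_rot: [0.697, 0.718, 0.0, 0.003]
contact_force: [-0.2, 1.0, -1.1]
opening: 0.469
```

Call:
send_rows(
  translation=[
    [0.55,0.32,0],
    [0.52,0.36,0],
    [0.49,0.41,0],
    [0.46,0.44,0],
    [0.41,0.48,0],
  ],
  rotation=[
    [0,0,-0.96],
    [0,0,-0.96],
    [0,0,-0.96],
    [0,0,-0.96],
    [0,0,-0.96],
  ],
  grip=[60,60,60,60,60],
)

```text
time: 8.57
eef_pos: [0.478, -0.0987, 0.1258]
tcp_rot: [0.531, 0.847, -0.0, -0.001]
contact_force: [-0.6, 0.3, 0.1]
opening: 0.702
```

Call:
send_rows(
  translation=[
    [0.37,0.52,0],
    [0.33,0.54,0],
    [0.28,0.57,0],
    [0.24,0.6,0],
    [0.18,0.6,0],
  ],
  rotation=[
    [0,0,-0.96],
    [0,0,-0.96],
    [0,0,-0.96],
    [0,0,-0.96],
    [0,0,-0.96],
  ],
  grip=[60,60,60,60,60],
)

```text
time: 9.2
eef_pos: [0.5232, -0.015, 0.1257]
tcp_rot: [0.343, 0.939, -0.0, -0.002]
contact_force: [-0.3, -0.5, 0.1]
opening: 0.707
```

Call:
send_rows(
  translation=[
    [0.13,0.63,0],
    [0.08,0.63,0],
    [0.02,0.63,0],
    [-0.02,0.64,0],
    [-0.08,0.63,0],
  ],
  rotation=[
    [0,0,-0.96],
    [0,0,-0.96],
    [0,0,-0.96],
    [0,0,-0.96],
    [0,0,-0.96],
  ],
  grip=[60,60,60,60,60],
)

```text
time: 9.82
eef_pos: [0.5686, 0.0688, 0.1255]
tcp_rot: [0.14, 0.99, -0.0, -0.002]
contact_force: [0.5, 0.5, 0.5]
opening: 0.706
```

Call:
send_rows(
  translation=[
    [-0.14,0.62,0],
    [-0.18,0.61,0],
    [-0.24,0.59,0],
    [-0.28,0.57,0],
    [0,0,0],
  ],
  rotation=[
    [0,0,-0.96],
    [0,0,-0.96],
    [0,0,-0.97],
    [0,0,-0.96],
    [0,0,0],
  ],
  grip=[60,60,60,60,60],
)

```text
time: 10.45
eef_pos: [0.6051, 0.136, 0.1257]
tcp_rot: [-0.026, 1.0, -0.0, -0.001]
contact_force: [0.8, -0.4, 0.8]
opening: 0.704
```

```bash
cat >> h.py <<'E'
def bars(d=None,off=(.001,-.002),ref=None):
    from plant import eyes
    d=d or eyes.read_camera("top"); im=d["image"]; hsv=cv2.cvtColor(im,cv2.COLOR_BGR2HSV)
    g=((hsv[...,0]>15)&(hsv[...,0]<35)&(hsv[...,1]>70)&(hsv[...,2]>90)).astype(np.uint8);g[:170]=0;g[335:]=0;g[:,:165]=0;g[:,340:]=0
    dark=(im.max(2)<75).astype(np.uint8); n,l,s,c=cv2.connectedComponentsWithStats(g)
    for i in range(1,n):
        if s[i,4]<50: continue
        m=(l==i).astype(np.uint8); dk=dark&cv2.dilate(m,np.ones((3,3)),iterations=12)
        nn,ll,ss,cc=cv2.connectedComponentsWithStats(dk); j=1+np.argmax(ss[1:,4]) if nn>1 else 0
        ok=j and ss[j,4]<340
        u=m|(ll==j).astype(np.uint8) if ok else m
        W=back(d,np.argwhere(u)[:,::-1],.011)[:,:2]; ctr,sz,an=cv2.minAreaRect((W*1000).astype(np.float32))
        v=(back(d,cc[j],.011)-back(d,c[i],.011))[0]
        print("bar",np.round(np.array(ctr)/1e3+off,4),"size",np.round(sz,0),"yaw",np.degrees(np.arctan2(v[1],v[0])).round(1),"gold",back(d,c[i],.011)[0,:2].round(3),s[i,4],ss[j,4],"" if ok else "PART")
E
python3 - <<'E'
from h import *
st(); bars()
plan([([.610,.134,.03],down(np.radians(183))),([.610,.134,.005],down(np.radians(183)))],60)
E
```

```text
t 10.45 p [0.6051 0.136  0.1257] xyaw -177.02 z [-0.003 -0.    -1.   ] F [ 0.8 -0.4  0.8] open 60.2
bar [0.5965 0.1169] size [35.  9.] yaw 92.8 gold [0.593 0.12 ] 60 656 PART
bar [0.5112 0.1291] size [35. 31.] yaw 61.8 gold [0.51  0.131] 223 1273 PART
bar [0.4293 0.1334] size [33. 11.] yaw 113.4 gold [0.431 0.137] 55 838 PART
{"translation":[[-0.04,-0.01,0.8],[-0.05,-0.02,0.8],[-0.04,-0.01,0.8],[-0.04,-0.01,0.8],[0.0,0.0,0.83]],"rotation":[[0.0,-0.01,0.0],[0.0,-0.01,-0.01],[0.0,0.0,0.0],[0.0,-0.01,0.0],[0.0,0.0,0.0]],"grip":[60,60,60,60,60]}
```

Call:
send_rows(
  translation=[
    [-0.04,-0.02,0.8],
    [-0.04,-0.02,0.8],
    [-0.05,-0.01,0.8],
    [-0.04,-0.01,0.8],
    [0,0,0.4],
  ],
  rotation=[
    [0,-0.02,0],
    [0,-0.02,0],
    [0,0,0],
    [0,0,0],
    [0,0,0],
  ],
  grip=[60,60,60,60,60],
)

```text
time: 11.12
eef_pos: [0.6096, 0.133, 0.0173]
tcp_rot: [-0.025, 1.0, -0.0, -0.0]
contact_force: [-0.2, 0.7, -0.2]
opening: 0.704
```

```bash
python3 - <<'E'
from h import *
from plant import eyes
st()
im=eyes.read_camera("side")["image"][170:290,160:340]
cv2.imwrite("pics/g1.png",cv2.convertScaleAbs(cv2.resize(im,None,fx=4.4,fy=4.4,interpolation=cv2.INTER_CUBIC),alpha=1.5))
E
```

```text
t 11.12 p [0.6096 0.133  0.0173] xyaw -177.14 z [-0. -0. -1.] F [-0.2  0.7 -0.2] open 60.1
```

View pics/g1.png

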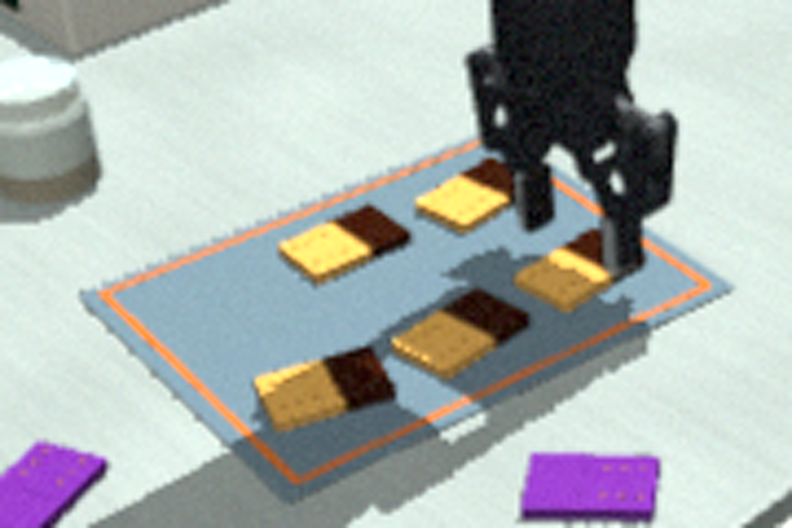

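Side crop: the fingers at (535,205) and (625,250) straddle bar B at its middle. The other four bars are untouched. I go down 12 mm and close.

Call:
send_rows(
  translation=[
    [0.01,0.02,0.41],
    [0,0,0],
    [0,0,0],
    [0,0,0],
    [0,0,0],
  ],
  rotation=[
    [0,0,0],
    [0,0,0],
    [0,0,0],
    [0,0,0],
    [0,0,0],
  ],
  grip=[60,60,38,38,38],
  squeeze=20,
)

```text
time: 11.8
eef_pos: [0.6118, 0.1346, 0.0082]
tcp_rot: [-0.026, 1.0, 0.0, 0.003]
contact_force: [-0.4, 0.7, 1.3]
opening: 0.475
```

```bash
cat >> h.py <<'E'
def tpose(x,z,y=0,tilt=16,h=.002):
    """TCP pose for a bar with origin at tray (x,y,z mm), chocolate up by tilt deg"""
    Q=down(np.pi+TY,-np.radians(tilt)); n=-Q.as_matrix()[:,2]
    return tray(x/1e3,y/1e3,z/1e3)+n*h,Q
E
sed -i 's/^TR=.*;/TR=np.array([.5365,-.180]);/' h.py
python3 - <<'E'
from h import *
st()
from plant import ctrl
s=ctrl.get_state(); p=np.array(s["eef_pos"]); q=R.from_quat(s["tcp_rot"]); h=p[2]-.003; print(h)
P,Q=tpose(126,13+6); 
plan([(p+[0,0,.1],q),(P+[0,0,.08],Q),(P,Q)],38)
print(P)
E
```

```text
t 11.8 p [0.6118 0.1346 0.0082] xyaw -177.04 z [ 0.005  0.    -1.   ] F [-0.4  0.7  1.3] open 40.6
0.005204860579981162
{"translation":[[0.0,0.0,-0.83],[-0.01,0.0,-0.84],[0.0,0.0,-0.83],[-0.01,0.0,-0.83],[-0.1,-0.95,0.02]],"rotation":[[0.0,0.0,0.0],[0.0,0.0,0.0],[0.0,0.0,0.0],[0.0,0.0,0.0],[0.0,-0.29,0.02]],"grip":[38,38,38,38,38]}
{"translation":[[-0.11,-0.95,0.03],[-0.1,-0.94,0.03],[-0.11,-0.95,0.03],[-0.1,-0.95,0.03],[-0.11,-0.95,0.04]],"rotation":[[0.01,-0.28,0.02],[0.0,-0.29,0.03],[0.0,-0.28,0.02],[0.01,-0.29,0.02],[0.0,-0.28,0.02]],"grip":[38,38,38,38,38]}
{"translation":[[-0.11,-0.94,0.04],[-0.11,-0.95,0.04],[-0.11,-0.95,0.05],[-0.11,-0.95,0.04],[-0.12,-0.94,0.06]],"rotation":[[0.0,-0.29,0.03],[0.01,-0.28,0.02],[0.0,-0.29,0.02],[0.0,-0.28,0.02],[0.01,-0.29,0.03]],"grip":[38,38,38,38,38]}
{"translation":[[0.25,0.0,0.85],[0.24,0.0,0.86],[0.25,0.0,0.85]],"rotation":[[0.0,0.0,0.0],[0.0,0.0,0.0],[0.0,0.0,0.0]],"grip":[38,38,38]}
[ 0.66189228 -0.1762371   0.02092252]
```

Call:
send_rows(
  translation=[
    [0,0,-0.83],
    [0,0,-0.84],
    [0,0,-0.83],
    [0,0,-0.83],
    [0,0,0],
  ],
  rotation=[
    [0,0,0],
    [0,0,0],
    [0,0,0],
    [0,0,0],
    [0,0,0],
  ],
  grip=[38,38,38,38,38],
)

```text
time: 12.42
eef_pos: [0.6124, 0.1346, 0.1098]
tcp_rot: [-0.026, 1.0, 0.0, 0.004]
contact_force: [-0.3, -0.9, 0.0]
opening: 0.471
```

```bash
python3 - <<'E'
from h import *
st()
from plant import ctrl,eyes
a=[]
for n,c in(("side",(170,110,170,150)),):
    im=eyes.read_camera(n)["image"][c[1]:c[1]+c[3],c[0]:c[0]+c[2]]
    cv2.imwrite("pics/g2.png",cv2.convertScaleAbs(cv2.resize(im,None,fx=4,fy=4,interpolation=cv2.INTER_CUBIC),alpha=1.5))
P,Q=tpose(126,13+6,h=.005); 
plan([(P+[0,0,.08],Q)],38)
print(P)
E
```

```text
t 12.43 p [0.6124 0.1346 0.1098] xyaw -177.04 z [ 0.009  0.    -1.   ] F [-0.3 -0.9  0. ] open 40.2
{"translation":[[-0.1,-0.95,0.01],[-0.11,-0.95,0.02],[-0.1,-0.94,0.02],[-0.11,-0.95,0.02],[-0.11,-0.95,0.02]],"rotation":[[0.0,-0.29,0.02],[0.01,-0.28,0.02],[0.0,-0.29,0.03],[0.0,-0.28,0.02],[0.01,-0.29,0.02]],"grip":[38,38,38,38,38]}
{"translation":[[-0.1,-0.95,0.03],[-0.11,-0.94,0.03],[-0.12,-0.95,0.03],[-0.11,-0.95,0.04],[-0.11,-0.94,0.04]],"rotation":[[0.0,-0.28,0.02],[0.0,-0.29,0.03],[0.01,-0.28,0.02],[0.0,-0.29,0.02],[0.0,-0.28,0.02]],"grip":[38,38,38,38,38]}
{"translation":[[-0.11,-0.95,0.04]],"rotation":[[0.01,-0.29,0.03]],"grip":[38]}
[ 0.66106574 -0.17626191  0.02380631]
```

View pics/g2.png

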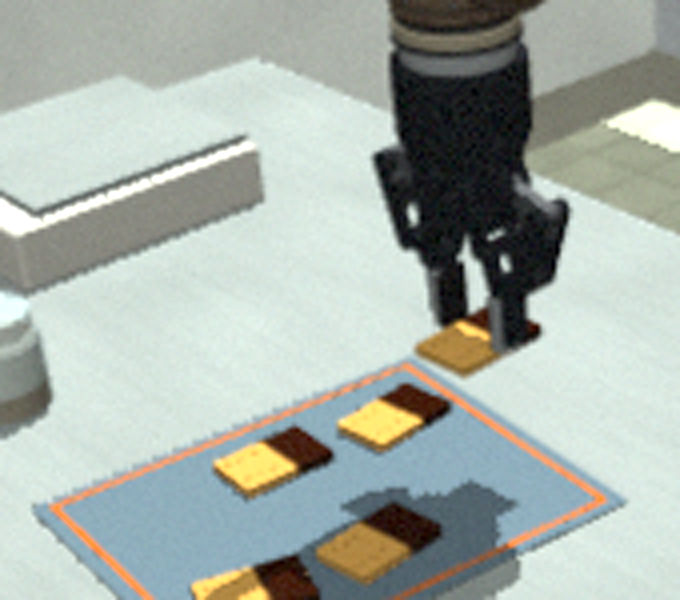

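Call:
send_rows(
  translation=[
    [-0.1,-0.95,0.01],
    [-0.11,-0.95,0.02],
    [-0.1,-0.94,0.02],
    [-0.11,-0.95,0.02],
    [-0.11,-0.95,0.02],
  ],
  rotation=[
    [0,-0.29,0.02],
    [0,-0.28,0.02],
    [0,-0.29,0.03],
    [0,-0.28,0.02],
    [0,-0.29,0.02],
  ],
  grip=[38,38,38,38,38],
)

```text
time: 13.1
eef_pos: [0.6323, -0.0075, 0.103]
tcp_rot: [-0.021, 0.998, 0.002, 0.063]
contact_force: [1.7, -0.3, -0.2]
opening: 0.47
```

Call:
send_rows(
  translation=[
    [-0.1,-0.95,0.03],
    [-0.11,-0.94,0.03],
    [-0.12,-0.95,0.03],
    [-0.11,-0.95,0.04],
    [-0.11,-0.94,0.04],
  ],
  rotation=[
    [0,-0.28,0.02],
    [0,-0.29,0.03],
    [0,-0.28,0.02],
    [0,-0.29,0.02],
    [0,-0.28,0.02],
  ],
  grip=[38,38,38,38,38],
)

```text
time: 13.72
eef_pos: [0.6549, -0.1484, 0.1005]
tcp_rot: [-0.016, 0.992, 0.004, 0.124]
contact_force: [0.5, -0.4, -0.8]
opening: 0.475
```

Call:
send_rows(
  translation=[
    [-0.11,-0.95,0.04],
    [0,0,0],
    [0,0,0],
  ],
  rotation=[
    [0,-0.29,0.03],
    [0,0,0],
    [0,0,0],
  ],
  grip=[38,38,38],
)

```text
time: 14.1
eef_pos: [0.6595, -0.1755, 0.101]
tcp_rot: [-0.015, 0.99, 0.004, 0.137]
contact_force: [0.6, 1.4, -0.4]
opening: 0.471
```

```bash
python3 - <<'E'
from h import *
st()
from plant import ctrl
P,Q=tpose(126,13,h=.005); print(P)
plan([(P+[0,0,.006],Q)],38)
print("hand tray x offset of target"); bars()
E
```

```text
t 14.1 p [ 0.6595 -0.1755  0.101 ] xyaw -178.35 z [ 0.271  0.013 -0.962] F [ 0.6  1.4 -0.4] open 40.2
[ 0.66106574 -0.17626191  0.01780631]
{"translation":[[0.22,-0.01,0.83],[0.21,-0.01,0.83],[0.22,-0.01,0.83]],"rotation":[[0.02,-0.02,0.0],[0.01,-0.01,-0.01],[0.02,-0.02,0.0]],"grip":[38,38,38]}
hand tray x offset of target
bar [0.6212 0.2376] size [64. 44.] yaw 5.8 gold [0.607 0.238] 274 218 
bar [0.5325 0.2506] size [45. 65.] yaw -8.0 gold [0.519 0.255] 292 261 
bar [0.5246 0.1342] size [63. 44.] yaw 5.0 gold [0.51  0.135] 285 231 
bar [0.444 0.147] size [44. 64.] yaw -20.0 gold [0.43  0.154] 310 251
```

Call:
send_rows(
  translation=[
    [0.22,0,0.83],
    [0.22,-0.01,0.83],
    [0.22,-0.01,0.83],
    [0,0,0],
  ],
  rotation=[
    [0.02,-0.02,0],
    [0.02,-0.02,0],
    [0.02,-0.02,0],
    [0,0,0],
  ],
  grip=[38,38,38,38],
)

```text
time: 14.65
eef_pos: [0.6599, -0.1745, 0.0222]
tcp_rot: [-0.015, 0.99, 0.003, 0.138]
contact_force: [0.2, -0.2, 0.2]
opening: 0.473
```

Call:
send_rows(
  translation=[
    [0.02,0,0.07],
    [0.02,0,0.07],
    [0,0,0],
  ],
  rotation=[
    [0,0,0],
    [0,0,0],
    [0,0,0],
  ],
  grip=[38,38,38],
)

```text
time: 15.02
eef_pos: [0.6626, -0.1769, 0.022]
tcp_rot: [-0.014, 0.99, 0.001, 0.142]
contact_force: [0.3, 0.1, -0.2]
opening: 0.47
```

```bash
python3 - <<'E'
from h import *
st()
from plant import eyes
a=[]
im=eyes.read_camera("side")["image"][200:320,310:470]
cv2.imwrite("pics/p1.png",cv2.convertScaleAbs(cv2.resize(im,None,fx=4.8,fy=4.8,interpolation=cv2.INTER_CUBIC),alpha=1.2))
E
```

```text
t 15.03 p [ 0.6626 -0.1769  0.022 ] xyaw -178.31 z [ 0.28   0.006 -0.96 ] F [ 0.3  0.1 -0.2] open 40.2
```

View pics/p1.png

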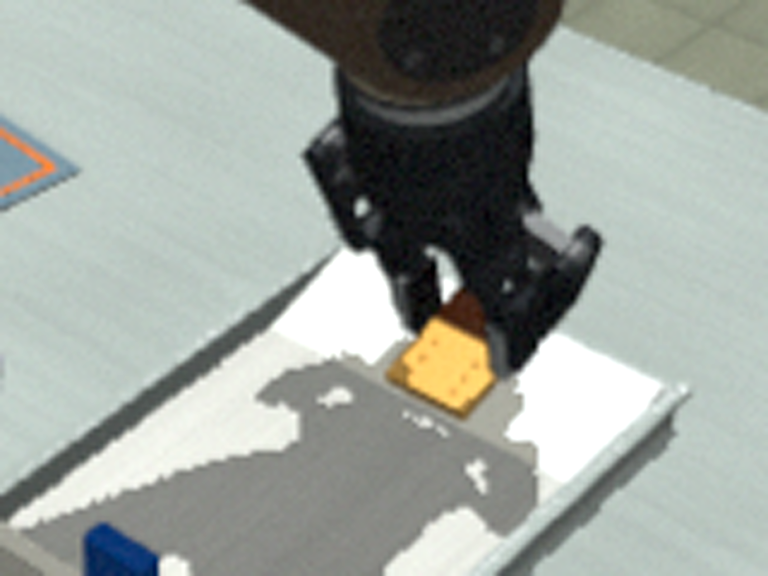

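The bar (crop 445,365) is held tilted with its chocolate end towards the head wall, hovering just above the rest. Now I lower in small steps.

Call:
send_rows(
  translation=[
    [0.02,0,0.05],
    [0,0,0],
  ],
  rotation=[
    [0,0,0],
    [0,0,0],
  ],
  grip=[38,38],
)

```text
time: 15.32
eef_pos: [0.6618, -0.1768, 0.0193]
tcp_rot: [-0.014, 0.99, 0.001, 0.141]
contact_force: [-0.6, 0.4, 0.0]
opening: 0.471
```

Call:
send_rows(
  translation=[
    [0.02,0,0.05],
    [0,0,0],
  ],
  rotation=[
    [0,0,0],
    [0,0,0],
  ],
  grip=[38,38],
)

```text
time: 15.58
eef_pos: [0.6619, -0.1769, 0.0182]
tcp_rot: [-0.014, 0.99, 0.001, 0.141]
contact_force: [-0.5, -0.1, 2.5]
opening: 0.471
```

Call:
send_rows(
  translation=[
    [0.01,0,0.03],
    [0,0,0],
  ],
  rotation=[
    [0,0,0],
    [0,0,0],
  ],
  grip=[38,38],
)

```text
time: 15.82
eef_pos: [0.662, -0.1769, 0.0181]
tcp_rot: [-0.014, 0.99, 0.001, 0.141]
contact_force: [-4.2, 1.2, 7.3]
opening: 0.47
```

Call:
send_rows(
  translation=[
    [0,0,0],
  ],
  rotation=[
    [0,0,0],
  ],
  grip=[38],
)

```text
time: 15.95
eef_pos: [0.662, -0.1769, 0.0181]
tcp_rot: [-0.015, 0.99, 0.001, 0.141]
contact_force: [-4.3, 1.9, 6.6]
opening: 0.471
```

Call:
send_rows(
  translation=[
    [0,0,-0.03],
    [0,0,0],
    [0,0,0],
    [0,0,0],
    [0,0,0],
  ],
  rotation=[
    [0,0,0],
    [0,0,0],
    [0,0,0],
    [0,0,0],
    [0,0,0],
  ],
  grip=[38,48,60,60,60],
)

```text
time: 16.58
eef_pos: [0.6613, -0.1768, 0.0175]
tcp_rot: [-0.014, 0.99, 0.001, 0.141]
contact_force: [0.9, 0.6, -1.0]
opening: 0.699
```

Call:
send_rows(
  translation=[
    [0,0,-0.3],
    [0,0,-0.9],
    [0,0,-0.9],
    [0,0,-0.9],
    [0,0,0],
  ],
  rotation=[
    [0,0,0],
    [0,0,0],
    [0,0,0],
    [0,0,0],
    [0,0,0],
  ],
  grip=[60,60,60,60,60],
)

```text
time: 17.2
eef_pos: [0.6378, -0.1783, 0.1077]
tcp_rot: [-0.014, 0.99, -0.0, 0.144]
contact_force: [-0.8, 0.9, 0.6]
opening: 0.704
```

```bash
python3 - <<'E'
from h import *
st()
q=down(np.radians(184))
plan([([.5248,.134,.09],q)],60)
E
```

```text
t 17.2 p [ 0.6378 -0.1783  0.1077] xyaw -178.29 z [ 0.284  0.003 -0.959] F [-0.8  0.9  0.6] open 60.1
{"translation":[[0.29,0.88,-0.04],[0.29,0.87,-0.03],[0.28,0.88,-0.02],[0.29,0.88,-0.02],[0.28,0.88,-0.01]],"rotation":[[-0.01,0.28,-0.04],[-0.01,0.27,-0.04],[-0.01,0.28,-0.04],[-0.01,0.27,-0.03],[-0.01,0.28,-0.04]],"grip":[60,60,60,60,60]}
{"translation":[[0.28,0.88,0.0],[0.27,0.88,0.0],[0.27,0.89,0.02],[0.27,0.88,0.02],[0.26,0.89,0.03]],"rotation":[[-0.01,0.27,-0.04],[-0.01,0.28,-0.04],[-0.01,0.27,-0.04],[-0.01,0.28,-0.04],[-0.01,0.27,-0.04]],"grip":[60,60,60,60,60]}
{"translation":[[0.26,0.88,0.03],[0.26,0.89,0.04]],"rotation":[[-0.01,0.28,-0.04],[-0.02,0.27,-0.04]],"grip":[60,60]}
```

Call:
send_rows(
  translation=[
    [0.29,0.88,-0.04],
    [0.29,0.87,-0.03],
    [0.28,0.88,-0.02],
    [0.29,0.88,-0.02],
    [0.28,0.88,-0.01],
  ],
  rotation=[
    [-0.01,0.28,-0.04],
    [-0.01,0.27,-0.04],
    [-0.01,0.28,-0.04],
    [-0.01,0.27,-0.03],
    [-0.01,0.28,-0.04],
  ],
  grip=[60,60,60,60,60],
)

```text
time: 17.82
eef_pos: [0.5881, -0.0462, 0.096]
tcp_rot: [-0.023, 0.997, 0.001, 0.08]
contact_force: [-0.1, 0.3, -0.8]
opening: 0.699
```

Call:
send_rows(
  translation=[
    [0.28,0.88,0],
    [0.27,0.88,0],
    [0.27,0.89,0.02],
    [0.27,0.88,0.02],
    [0.26,0.89,0.03],
  ],
  rotation=[
    [-0.01,0.27,-0.04],
    [-0.01,0.28,-0.04],
    [-0.01,0.27,-0.04],
    [-0.01,0.28,-0.04],
    [-0.01,0.27,-0.04],
  ],
  grip=[60,60,60,60,60],
)

```text
time: 18.45
eef_pos: [0.5412, 0.0839, 0.0893]
tcp_rot: [-0.032, 0.999, 0.001, 0.02]
contact_force: [-0.8, 0.7, 0.0]
opening: 0.703
```

Call:
send_rows(
  translation=[
    [0.26,0.88,0.03],
    [0.26,0.89,0.04],
    [0,0,0],
    [0,0,0],
  ],
  rotation=[
    [-0.01,0.28,-0.04],
    [-0.02,0.27,-0.04],
    [0,0,0],
    [0,0,0],
  ],
  grip=[60,60,60,60],
)

```text
time: 18.95
eef_pos: [0.523, 0.1346, 0.0874]
tcp_rot: [-0.035, 0.999, 0.002, -0.003]
contact_force: [0.2, -0.2, 0.8]
opening: 0.701
```

```bash
python3 - <<'E'
from h import *
st()
from plant import eyes
s=eyes.read_camera("side"); t=eyes.read_camera("top")
a=np.hstack([cv2.resize(s["image"][170:290,160:280],(400,400)),cv2.resize(t["image"][165:265,350:450],(400,400))]); cv2.imwrite("pics/p2.png",cv2.convertScaleAbs(a,alpha=1.4))
q=down(np.radians(184))
plan([([.5248,.134,.005],q)],60,step=28)
E
```

```text
t 18.95 p [0.523  0.1346 0.0874] xyaw -175.94 z [-0.006  0.003 -1.   ] F [ 0.2 -0.2  0.8] open 59.8
{"translation":[[-0.02,-0.01,0.92],[-0.02,0.0,0.92],[-0.02,-0.01,0.92]],"rotation":[[0.01,-0.02,0.0],[0.02,-0.02,0.0],[0.01,-0.02,0.0]],"grip":[60,60,60]}
```

View pics/p2.png

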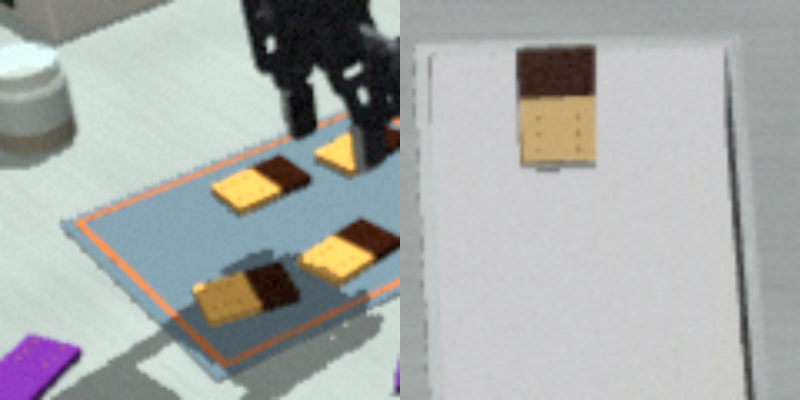

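Top crop: bar 1 lies against the head wall, chocolate to the head, but at crop x 557 against a tray middle of about 580, so it looks off-centre. I measure that precisely before going on.

```bash
python3 - <<'E'
from h import *
from plant import eyes
t=eyes.read_camera("top"); im=t["image"]; hsv=cv2.cvtColor(im,cv2.COLOR_BGR2HSV)
g=((hsv[...,0]>15)&(hsv[...,0]<35)&(hsv[...,1]>70)&(hsv[...,2]>90)).astype(np.uint8);g[:,:345]=0;g[:,455:]=0;g[:165]=0
P=np.argwhere(g)[:,::-1]; print(cv2.minAreaRect(P.astype(np.float32)), back(t,P.mean(0),.018))
gr=im.astype(int).mean(2)
for r in (185,200,215,230,260,290,310):
    print(r,[ (c,int(gr[r,c])) for c in range(350,366)],"|",[(c,int(gr[r,c])) for c in range(426,450)])
for z in (.0,.02): print(z,back(t,[[354.3,185],[434.6,185],[395,185]],z).round(4).tolist())
E
```

```text
((389.0, 197.0), (16.0, 18.0), 90.0) [[ 0.6492353  -0.15887157  0.018     ]]
185 [(350, 117), (351, 113), (352, 114), (353, 125), (354, 138), (355, 140), (356, 140), (357, 119), (358, 142), (359, 146), (360, 145), (361, 145), (362, 145), (363, 144), (364, 145), (365, 145)] | [(426, 147), (427, 146), (428, 145), (429, 147), (430, 143), (431, 95), (432, 87), (433, 125), (434, 124), (435, 124), (436, 116), (437, 115), (438, 114), (439, 114), (440, 113), (441, 114), (442, 115), (443, 112), (444, 112), (445, 113), (446, 114), (447, 113), (448, 113), (449, 114)]
200 [(350, 118), (351, 119), (352, 117), (353, 119), (354, 122), (355, 139), (356, 141), (357, 139), (358, 146), (359, 144), (360, 144), (361, 144), (362, 145), (363, 146), (364, 143), (365, 148)] | [(426, 147), (427, 143), (428, 143), (429, 145), (430, 144), (431, 121), (432, 48), (433, 84), (434, 126), (435, 130), (436, 128), (437, 117), (438, 115), (439, 114), (440, 113), (441, 115), (442, 113), (443, 112), (444, 114), (445, 113), (446, 113), (447, 117), (448, 115), (449, 115)]
215 [(350, 116), (351, 115), (352, 115), (353, 117)
[... 1837 characters left out ...]
45, 125), (446, 118), (447, 119), (448, 119), (449, 117)]
310 [(350, 116), (351, 116), (352, 118), (353, 120), (354, 117), (355, 119), (356, 118), (357, 118), (358, 117), (359, 98), (360, 134), (361, 135), (362, 131), (363, 144), (364, 147), (365, 146)] | [(426, 145), (427, 143), (428, 144), (429, 144), (430, 144), (431, 143), (432, 141), (433, 142), (434, 146), (435, 142), (436, 144), (437, 146), (438, 146), (439, 144), (440, 60), (441, 40), (442, 121), (443, 130), (444, 122), (445, 120), (446, 113), (447, 111), (448, 111), (449, 113)]
0.0 [[0.6815, -0.0828, 0.0], [0.6819, -0.2657, 0.0], [0.6817, -0.1757, 0.0]]
0.02 [[0.6759, -0.0815, 0.02], [0.6763, -0.2609, 0.02], [0.6761, -0.1726, 0.02]]
```

```bash
python3 - <<'E'
from h import *
from plant import eyes
s=eyes.read_camera("side"); im=s["image"]; hsv=cv2.cvtColor(im,cv2.COLOR_BGR2HSV)
g=((hsv[...,0]>10)&(hsv[...,0]<35)&(hsv[...,1]>90)&(hsv[...,2]>60)).astype(np.uint8);g[:,:335]=0;g[:,470:]=0;g[:235]=0;g[330:]=0
n,l,a,c=cv2.connectedComponentsWithStats(g); i=1+np.argmax(a[1:,4]); print("now gold",c[i],a[i,4],back(s,c[i],.017))
old=cv2.imread("pics/p1.png"); h2=cv2.cvtColor(old,cv2.COLOR_BGR2HSV)
g=((h2[...,0]>10)&(h2[...,0]<35)&(h2[...,1]>90)&(h2[...,2]>60)).astype(np.uint8); g[:,:300]=0
n,l,a,c=cv2.connectedComponentsWithStats(g); i=1+np.argmax(a[1:,4]); u=c[i]/4.8+[310,200]; print("held gold",u,a[i,4]/23,back(s,u,.021))
a=cv2.resize(im[230:310,330:470],None,fx=5.6,fy=5.6,interpolation=cv2.INTER_CUBIC); cv2.imwrite("pics/p3.png",cv2.convertScaleAbs(a,alpha=1.2))
E
```

```text
now gold [398.04180064 272.76205788] 311 [[ 0.65066058 -0.16507461  0.017     ]]
held gold [402.96361502 276.11148509] 314.8695652173913 [[ 0.64476559 -0.18212658  0.021     ]]
```

View pics/p3.png

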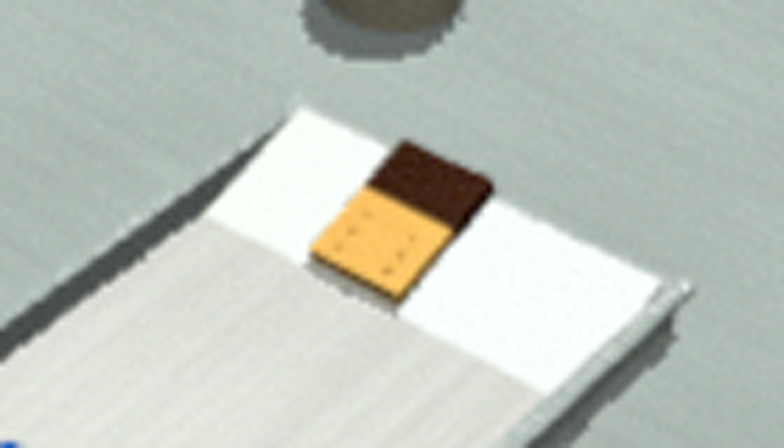

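The side crop shows bar 1 lying straight on the rest, but about 13–15 mm towards +y. It moved after release, by the announced knock or by drag. I regrip it and re-centre it now.

```bash
python3 - <<'E'
from h import *
P,Q=tpose(128,13.3,y=15.5,h=.006); print(P)
plan([(P+[0,0,.07],Q),(P,Q)],60)
E
```

```text
[ 0.66232439 -0.16071716  0.01906757]
{"translation":[[-0.33,-0.84,-0.01],[-0.33,-0.85,0.0],[-0.33,-0.84,0.01],[-0.34,-0.84,0.02],[-0.34,-0.84,0.03]],"rotation":[[0.01,-0.27,0.04],[0.01,-0.27,0.03],[0.01,-0.27,0.04],[0.0,-0.28,0.04],[0.01,-0.27,0.03]],"grip":[60,60,60,60,60]}
{"translation":[[-0.34,-0.84,0.03],[-0.34,-0.84,0.05],[-0.34,-0.83,0.05],[-0.35,-0.84,0.06],[-0.34,-0.83,0.07]],"rotation":[[0.01,-0.27,0.04],[0.01,-0.27,0.04],[0.01,-0.27,0.04],[0.01,-0.27,0.03],[0.01,-0.28,0.04]],"grip":[60,60,60,60,60]}
{"translation":[[-0.35,-0.84,0.08],[-0.35,-0.83,0.09],[0.22,0.0,0.75],[0.21,0.0,0.74],[0.22,0.0,0.75]],"rotation":[[0.0,-0.27,0.04],[0.01,-0.27,0.03],[0.0,0.0,0.0],[0.0,0.0,0.0],[0.0,0.0,0.0]],"grip":[60,60,60,60,60]}
```

Call:
send_rows(
  translation=[
    [-0.33,-0.84,-0.01],
    [-0.33,-0.85,0],
    [-0.33,-0.84,0.01],
    [-0.34,-0.84,0.02],
    [-0.34,-0.84,0.03],
  ],
  rotation=[
    [0.01,-0.27,0.04],
    [0.01,-0.27,0.03],
    [0.01,-0.27,0.04],
    [0,-0.28,0.04],
    [0.01,-0.27,0.03],
  ],
  grip=[60,60,60,60,60],
)

```text
time: 19.77
eef_pos: [0.5817, 0.0106, 0.0886]
tcp_rot: [-0.027, 0.998, 0.002, 0.057]
contact_force: [0.4, -0.1, -0.0]
opening: 0.706
```

Call:
send_rows(
  translation=[
    [-0.34,-0.84,0.03],
    [-0.34,-0.84,0.05],
    [-0.34,-0.83,0.05],
    [-0.35,-0.84,0.06],
    [-0.34,-0.83,0.07],
  ],
  rotation=[
    [0.01,-0.27,0.04],
    [0.01,-0.27,0.04],
    [0.01,-0.27,0.04],
    [0.01,-0.27,0.03],
    [0.01,-0.28,0.04],
  ],
  grip=[60,60,60,60,60],
)

```text
time: 20.4
eef_pos: [0.6394, -0.1123, 0.089]
tcp_rot: [-0.018, 0.993, 0.002, 0.116]
contact_force: [-0.1, 0.2, -0.4]
opening: 0.704
```

Call:
send_rows(
  translation=[
    [-0.35,-0.84,0.08],
    [-0.35,-0.83,0.09],
    [0,0,0],
    [0,0,0],
  ],
  rotation=[
    [0,-0.27,0.04],
    [0.01,-0.27,0.03],
    [0,0,0],
    [0,0,0],
  ],
  grip=[60,60,60,60],
)

```text
time: 20.9
eef_pos: [0.662, -0.1598, 0.0887]
tcp_rot: [-0.015, 0.99, 0.003, 0.139]
contact_force: [-0.8, 0.7, -0.1]
opening: 0.702
```

```bash
python3 - <<'E'
from h import *
st()
P,Q=tpose(128,13.3,y=15.5,h=.006); print(P)
plan([(P,Q)],60)
E
```

```text
t 20.9 p [ 0.662  -0.1598  0.0887] xyaw -178.23 z [ 0.274  0.009 -0.962] F [-0.8  0.7 -0.1] open 59.9
[ 0.66232439 -0.16071716  0.01906757]
{"translation":[[0.21,-0.01,0.74],[0.21,-0.01,0.75],[0.21,-0.01,0.74]],"rotation":[[0.0,0.0,0.0],[0.01,-0.01,0.01],[0.0,0.0,0.0]],"grip":[60,60,60]}
```

Call:
send_rows(
  translation=[
    [0.21,-0.01,0.74],
    [0.21,-0.01,0.75],
    [0.21,-0.01,0.73],
    [0,0,0],
    [0,0,0],
  ],
  rotation=[
    [0,0,0],
    [0.01,0,0],
    [0,0,0],
    [0,0,0],
    [0,0,0],
  ],
  grip=[60,60,60,60,60],
)

```text
time: 21.52
eef_pos: [0.6632, -0.1607, 0.0204]
tcp_rot: [-0.016, 0.99, 0.002, 0.14]
contact_force: [0.0, 0.7, 0.6]
opening: 0.705
```

Call:
send_rows(
  translation=[
    [0,0,0],
    [0,0,0],
    [0,0,0],
    [0,0,-0.3],
    [0,0,0],
  ],
  rotation=[
    [0,0,0],
    [0,0,0],
    [0,0,0],
    [0,0,0],
    [0,0,0],
  ],
  grip=[38,38,38,38,38],
)

```text
time: 22.15
eef_pos: [0.6609, -0.1612, 0.0298]
tcp_rot: [-0.016, 0.99, 0.001, 0.14]
contact_force: [-0.1, -0.4, -0.2]
opening: 0.443
```

```bash
python3 - <<'E'
from h import *
st()
from plant import eyes
im=eyes.read_camera("side")["image"]
h2=cv2.cvtColor(im,cv2.COLOR_BGR2HSV)
g=((h2[...,0]>10)&(h2[...,0]<35)&(h2[...,1]>90)&(h2[...,2]>60)).astype(np.uint8); g[:,:340]=0;g[:,470:]=0;g[:220]=0;g[330:]=0
n,l,a,c=cv2.connectedComponentsWithStats(g); i=1+np.argmax(a[1:,4]); print(c[i],a[i])
P,Q=tpose(127,13,y=1,h=.005); print(P)
plan([(P+[-.002,0,.007],Q)],38)
E
```

```text
t 22.15 p [ 0.6609 -0.1612  0.0298] xyaw -178.19 z [ 0.277  0.007 -0.961] F [-0.1 -0.4 -0.2] open 37.9
[397.5       272.9261745] [385 263  26  21 298]
[ 0.66203529 -0.17523236  0.01780631]
{"translation":[[0.08,-0.47,0.14]],"rotation":[[-0.01,0.01,0.02]],"grip":[38]}
```

The fingers closed over the top of bar 1 without holding it; the tips were too high. I reopen, go 4.5 mm deeper and retry.

Call:
send_rows(
  translation=[
    [0,0,0],
    [0,0,0],
    [0,0,0.3],
    [0,0,0.1],
    [0,0,0.05],
  ],
  rotation=[
    [0,0,0],
    [0,0,0],
    [0,0,0],
    [0,0,0],
    [0,0,0],
  ],
  grip=[60,60,60,60,60],
)

```text
time: 22.82
eef_pos: [0.6637, -0.1606, 0.0146]
tcp_rot: [-0.016, 0.99, 0.002, 0.139]
contact_force: [-0.2, -0.1, 0.4]
opening: 0.698
```

Call:
send_rows(
  translation=[
    [0,0,0],
    [0,0,0],
    [0,0,0],
    [0,0,0],
  ],
  rotation=[
    [0,0,0],
    [0,0,0],
    [0,0,0],
    [0,0,0],
  ],
  grip=[60,38,38,38],
)

```text
time: 23.32
eef_pos: [0.6642, -0.1609, 0.0158]
tcp_rot: [-0.016, 0.99, 0.002, 0.139]
contact_force: [-0.2, -1.2, 1.8]
opening: 0.48
```

Call:
send_rows(
  translation=[
    [0,0,-0.3],
    [0,0,0],
  ],
  rotation=[
    [0,0,0],
    [0,0,0],
  ],
  grip=[38,38],
)

```text
time: 23.58
eef_pos: [0.662, -0.1611, 0.0253]
tcp_rot: [-0.016, 0.99, 0.001, 0.14]
contact_force: [0.5, -0.2, 0.2]
opening: 0.488
```

```bash
python3 - <<'E'
from h import *
st()
P,Q=tpose(126,13,y=1,h=.005); print(P)
plan([(P+[-.000,0,.007],Q)],38)
E
```

```text
t 23.57 p [ 0.662  -0.1611  0.0253] xyaw -178.19 z [ 0.277  0.007 -0.961] F [ 0.5 -0.2  0.2] open 41.7
[ 0.66103574 -0.17526236  0.01780631]
{"translation":[[0.05,-0.47,0.0]],"rotation":[[-0.01,0.02,0.02]],"grip":[38]}
```

Call:
send_rows(
  translation=[
    [0.03,-0.47,0],
    [0,0,0],
    [0.05,0,0.2],
    [0,0,0],
    [0,0,0],
  ],
  rotation=[
    [0,0,0],
    [0,0,0],
    [0,0,0],
    [0,0,0],
    [0,0,0],
  ],
  grip=[38,38,38,38,38],
)

```text
time: 24.2
eef_pos: [0.6611, -0.1746, 0.0172]
tcp_rot: [-0.016, 0.99, 0.002, 0.139]
contact_force: [-0.0, -0.5, -0.2]
opening: 0.48
```

Call:
send_rows(
  translation=[
    [0.01,0,0.04],
    [0,0,0],
  ],
  rotation=[
    [0,0,0],
    [0,0,0],
  ],
  grip=[38,38],
)

```text
time: 24.45
eef_pos: [0.6613, -0.1748, 0.0164]
tcp_rot: [-0.016, 0.99, 0.002, 0.139]
contact_force: [-0.3, 0.4, 0.5]
opening: 0.481
```

Call:
send_rows(
  translation=[
    [0.01,0,0.04],
    [0,0,0],
  ],
  rotation=[
    [0,0,0],
    [0,0,0],
  ],
  grip=[38,38],
)

```text
time: 24.7
eef_pos: [0.6613, -0.1749, 0.0151]
tcp_rot: [-0.016, 0.99, 0.002, 0.139]
contact_force: [0.4, 0.8, 0.3]
opening: 0.48
```

Call:
send_rows(
  translation=[
    [0.01,0,0.03],
    [0,0,0],
  ],
  rotation=[
    [0,0,0],
    [0,0,0],
  ],
  grip=[38,38],
)

```text
time: 24.95
eef_pos: [0.6615, -0.175, 0.0148]
tcp_rot: [-0.016, 0.99, 0.002, 0.139]
contact_force: [-1.9, 0.5, 3.4]
opening: 0.481
```

Call:
send_rows(
  translation=[
    [0.01,0,0.03],
    [0,0,0],
  ],
  rotation=[
    [0,0,0],
    [0,0,0],
  ],
  grip=[38,38],
)

```text
time: 25.2
eef_pos: [0.6615, -0.175, 0.0148]
tcp_rot: [-0.016, 0.99, 0.002, 0.139]
contact_force: [-5.7, 1.4, 8.2]
opening: 0.48
```

Call:
send_rows(
  translation=[
    [0,0,-0.05],
    [0,0,0],
    [0,0,0],
    [0,0,0],
    [0,0,0],
  ],
  rotation=[
    [0,0,0],
    [0,0,0],
    [0,0,0],
    [0,0,0],
    [0,0,0],
  ],
  grip=[38,44,48,54,60],
)

```text
time: 25.82
eef_pos: [0.6608, -0.1749, 0.0145]
tcp_rot: [-0.016, 0.99, 0.002, 0.139]
contact_force: [0.0, 0.3, 0.1]
opening: 0.703
```

```bash
cat >> h.py <<'E'
def gold(d,box,z=.018):
    im=d["image"]; h2=cv2.cvtColor(im,cv2.COLOR_BGR2HSV)
    g=((h2[...,0]>10)&(h2[...,0]<35)&(h2[...,1]>70)&(h2[...,2]>60)).astype(np.uint8); k=np.zeros_like(g); k[box[1]:box[3],box[0]:box[2]]=1; g&=k
    n,l,a,c=cv2.connectedComponentsWithStats(g)
    for i in range(1,n):
        if a[i,4]>20: print("gold",c[i].round(1),a[i,:5].tolist(),back(d,c[i],z)[0,:2].round(4))
SB=(335,235,470,345); TB=(345,165,455,335)
E
python3 - <<'E'
from h import *
from plant import eyes
st(); gold(eyes.read_camera("side"),SB)
E
```

```text
t 25.82 p [ 0.6608 -0.1749  0.0145] xyaw -178.2 z [ 0.275  0.008 -0.961] F [0.  0.3 0.1] open 60.1
gold [402.3 276.8] [390, 266, 24, 23, 329] [ 0.6451 -0.1805]
```

Call:
send_rows(
  translation=[
    [0,0,-0.3],
    [0,0,-0.9],
    [0,0,-0.9],
    [0,0,-0.9],
    [0,0,0],
  ],
  rotation=[
    [0,0,0],
    [0,0,0],
    [0,0,0],
    [0,0,0],
    [0,0,0],
  ],
  grip=[60,60,60,60,60],
)

```text
time: 26.5
eef_pos: [0.6376, -0.1766, 0.1048]
tcp_rot: [-0.016, 0.99, 0.0, 0.142]
contact_force: [0.6, 0.2, -0.9]
opening: 0.703
```

```bash
python3 - <<'E'
from h import *
from plant import eyes
st(); gold(eyes.read_camera("side"),SB)
q=down(np.radians(184))
plan([([.5250,.134,.09],q),([.5250,.134,.025],q)],60)
E
```

```text
t 26.5 p [ 0.6376 -0.1766  0.1048] xyaw -178.17 z [ 0.281  0.005 -0.96 ] F [ 0.6  0.2 -0.9] open 60.1
gold [402.5 276.9] [390, 266, 26, 23, 338] [ 0.6451 -0.1809]
{"translation":[[0.28,0.87,-0.05],[0.28,0.87,-0.04],[0.28,0.87,-0.03],[0.28,0.88,-0.02],[0.27,0.87,-0.02]],"rotation":[[-0.01,0.27,-0.04],[0.0,0.27,-0.03],[-0.01,0.27,-0.04],[-0.01,0.27,-0.04],[-0.01,0.27,-0.03]],"grip":[60,60,60,60,60]}
{"translation":[[0.27,0.88,-0.01],[0.27,0.87,-0.01],[0.26,0.88,0.01],[0.27,0.88,0.01],[0.26,0.88,0.01]],"rotation":[[0.0,0.26,-0.04],[-0.01,0.27,-0.04],[-0.01,0.27,-0.03],[0.0,0.27,-0.04],[-0.01,0.27,-0.03]],"grip":[60,60,60,60,60]}
{"translation":[[0.25,0.88,0.02],[0.26,0.88,0.03],[0.0,0.0,0.72],[0.0,0.0,0.73],[0.0,0.0,0.72]],"rotation":[[-0.01,0.27,-0.04],[-0.01,0.27,-0.04],[0.0,0.0,0.0],[0.0,0.0,0.0],[0.0,0.0,0.0]],"grip":[60,60,60,60,60]}
```

Bar 1 stayed put after release and retreat, so the earlier shift was the announced knock. On to bar D.

Call:
send_rows(
  translation=[
    [0.28,0.87,-0.05],
    [0.28,0.87,-0.04],
    [0.28,0.87,-0.03],
    [0.28,0.88,-0.02],
    [0.27,0.87,-0.02],
  ],
  rotation=[
    [-0.01,0.27,-0.04],
    [0,0.27,-0.03],
    [-0.01,0.27,-0.04],
    [-0.01,0.27,-0.04],
    [-0.01,0.27,-0.03],
  ],
  grip=[60,60,60,60,60],
)

```text
time: 27.18
eef_pos: [0.5882, -0.0454, 0.0943]
tcp_rot: [-0.024, 0.997, 0.002, 0.079]
contact_force: [-0.4, -0.6, 0.5]
opening: 0.699
```

Call:
send_rows(
  translation=[
    [0.27,0.88,-0.01],
    [0.27,0.87,-0.01],
    [0.26,0.88,0.01],
    [0.27,0.88,0.01],
    [0.26,0.88,0.01],
  ],
  rotation=[
    [0,0.26,-0.04],
    [-0.01,0.27,-0.04],
    [-0.01,0.27,-0.03],
    [0,0.27,-0.04],
    [-0.01,0.27,-0.03],
  ],
  grip=[60,60,60,60,60],
)

```text
time: 27.8
eef_pos: [0.5415, 0.0838, 0.0895]
tcp_rot: [-0.032, 0.999, 0.001, 0.02]
contact_force: [0.4, -0.5, -0.8]
opening: 0.705
```

Call:
send_rows(
  translation=[
    [0.25,0.88,0.02],
    [0.26,0.88,0.03],
    [0,0,0.72],
    [0,0,0.73],
    [0,0,0.72],
  ],
  rotation=[
    [-0.01,0.27,-0.04],
    [-0.01,0.27,-0.04],
    [0,0,0],
    [0,0,0],
    [0,0,0],
  ],
  grip=[60,60,60,60,60],
)

```text
time: 28.42
eef_pos: [0.5229, 0.1348, 0.022]
tcp_rot: [-0.035, 0.999, 0.001, -0.003]
contact_force: [-0.5, -0.6, -0.3]
opening: 0.703
```

Call:
send_rows(
  translation=[
    [0,0,0],
    [0,0,0],
  ],
  rotation=[
    [0,0,0],
    [0,0,0],
  ],
  grip=[60,60],
)

```text
time: 28.68
eef_pos: [0.524, 0.1347, 0.0241]
tcp_rot: [-0.035, 0.999, 0.001, -0.002]
contact_force: [0.4, 0.2, 0.2]
opening: 0.701
```

```bash
python3 - <<'E'
from h import *
from plant import eyes
st()
plan([([.5250,.134,.005],down(np.radians(184)))],60)
s=eyes.read_camera("side"); gold(s,(150,150,340,300),.011)
E
```

```text
t 28.68 p [0.524  0.1347 0.0241] xyaw -175.97 z [-0.003  0.002 -1.   ] F [0.4 0.2 0.2] open 59.9
{"translation":[[-0.03,-0.03,0.64]],"rotation":[[0.02,-0.04,0.01]],"grip":[60]}
gold [258.4 216.9] [255, 214, 7, 7, 30] [0.5906 0.2365]
gold [233.7 226.6] [223, 220, 22, 14, 188] [0.5193 0.2456]
gold [206.4 258.7] [183, 235, 47, 45, 81] [0.397  0.1821]
gold [260.6 247.6] [249, 240, 24, 16, 230] [0.5098 0.1267]
gold [227.9 259.5] [218, 252, 21, 16, 222] [0.4294 0.1443]
```

Call:
send_rows(
  translation=[
    [-0.03,-0.03,0.65],
    [0,0,0],
    [0,0,0],
    [0,0,0],
    [0,0,0],
  ],
  rotation=[
    [0.02,-0.04,0.01],
    [0,0,0],
    [0,0,0],
    [0,0,0],
    [0,0,0],
  ],
  grip=[60,60,38,38,38],
)

```text
time: 29.35
eef_pos: [0.5258, 0.1339, 0.0059]
tcp_rot: [-0.035, 0.999, 0.0, 0.001]
contact_force: [-0.2, -0.6, 3.3]
opening: 0.476
```

Call:
send_rows(
  translation=[
    [0,0,-0.8],
    [0,0,-0.8],
    [0,0,-0.8],
    [0,0,0],
    [0,0,0],
  ],
  rotation=[
    [0,0,0],
    [0,0,0],
    [0,0,0],
    [0,0,0],
    [0,0,0],
  ],
  grip=[38,38,38,38,38],
)

```text
time: 29.98
eef_pos: [0.5241, 0.1337, 0.0757]
tcp_rot: [-0.035, 0.999, 0.0, -0.0]
contact_force: [0.1, -0.4, -1.0]
opening: 0.485
```

```bash
python3 - <<'E'
from h import *
from plant import eyes
st()
P,Q=tpose(97.5,13,y=1,h=.005); print(P)
plan([(P+[0,0,.06],Q)],38)
E
```

```text
t 29.98 p [0.5241 0.1337 0.0757] xyaw -176.03 z [-0.001  0.    -1.   ] F [ 0.1 -0.4 -1. ] open 41.4
[ 0.63254857 -0.17611723  0.01780631]
{"translation":[[-0.24,-0.88,-0.01],[-0.24,-0.88,0.0],[-0.25,-0.88,0.01],[-0.25,-0.87,0.01],[-0.25,-0.88,0.02]],"rotation":[[0.01,-0.27,0.04],[0.0,-0.26,0.03],[0.01,-0.27,0.04],[0.0,-0.27,0.04],[0.01,-0.27,0.04]],"grip":[38,38,38,38,38]}
{"translation":[[-0.26,-0.88,0.03],[-0.25,-0.87,0.03],[-0.26,-0.87,0.04],[-0.26,-0.88,0.04],[-0.26,-0.87,0.05]],"rotation":[[0.0,-0.26,0.03],[0.01,-0.27,0.04],[0.0,-0.27,0.04],[0.01,-0.26,0.04],[0.0,-0.27,0.03]],"grip":[38,38,38,38,38]}
{"translation":[[-0.27,-0.87,0.06],[-0.26,-0.87,0.06]],"rotation":[[0.01,-0.27,0.04],[0.01,-0.27,0.04]],"grip":[38,38]}
```

Call:
send_rows(
  translation=[
    [-0.24,-0.88,-0.01],
    [-0.24,-0.88,0],
    [-0.25,-0.88,0.01],
    [-0.25,-0.87,0.01],
    [-0.25,-0.88,0.02],
  ],
  rotation=[
    [0.01,-0.27,0.04],
    [0,-0.26,0.03],
    [0.01,-0.27,0.04],
    [0,-0.27,0.04],
    [0.01,-0.27,0.04],
  ],
  grip=[38,38,38,38,38],
)

```text
time: 30.6
eef_pos: [0.569, 0.004, 0.0757]
tcp_rot: [-0.026, 0.998, 0.001, 0.058]
contact_force: [-0.4, 0.9, -0.3]
opening: 0.482
```

Call:
send_rows(
  translation=[
    [-0.26,-0.88,0.03],
    [-0.25,-0.87,0.03],
    [-0.26,-0.87,0.04],
    [-0.26,-0.88,0.04],
    [-0.26,-0.87,0.05],
  ],
  rotation=[
    [0,-0.26,0.03],
    [0.01,-0.27,0.04],
    [0,-0.27,0.04],
    [0.01,-0.26,0.04],
    [0,-0.27,0.03],
  ],
  grip=[38,38,38,38,38],
)

```text
time: 31.22
eef_pos: [0.6142, -0.1249, 0.0763]
tcp_rot: [-0.018, 0.993, 0.003, 0.115]
contact_force: [-0.5, -0.6, 0.1]
opening: 0.478
```

Call:
send_rows(
  translation=[
    [-0.27,-0.87,0.06],
    [-0.26,-0.87,0.06],
    [0,0,0],
    [0,0,0],
  ],
  rotation=[
    [0.01,-0.27,0.04],
    [0.01,-0.27,0.04],
    [0,0,0],
    [0,0,0],
  ],
  grip=[38,38,38,38],
)

```text
time: 31.72
eef_pos: [0.6322, -0.1752, 0.0773]
tcp_rot: [-0.015, 0.99, 0.003, 0.139]
contact_force: [-0.3, 1.2, -1.2]
opening: 0.482
```

```bash
python3 - <<'E'
from h import *
from plant import eyes
st()
P,Q=tpose(97.5,13,y=1,h=.003); print(P)
plan([(P+[0,0,.005],Q)],38)
E
```

```text
t 31.73 p [ 0.6322 -0.1752  0.0773] xyaw -178.32 z [ 0.274  0.009 -0.962] F [-0.3  1.2 -1.2] open 41.2
[ 0.63309959 -0.17610069  0.01588379]
{"translation":[[0.24,-0.02,0.91],[0.25,-0.01,0.91]],"rotation":[[0.01,-0.01,0.0],[0.0,0.0,-0.01]],"grip":[38,38]}
```

Call:
send_rows(
  translation=[
    [0.24,-0.01,0.91],
    [0.25,-0.01,0.91],
    [0,0,0],
    [0,0,0],
  ],
  rotation=[
    [0.01,-0.01,0],
    [0,0,0],
    [0,0,0],
    [0,0,0],
  ],
  grip=[38,38,38,38],
)

```text
time: 32.22
eef_pos: [0.6347, -0.1761, 0.0231]
tcp_rot: [-0.015, 0.99, 0.001, 0.141]
contact_force: [-0.1, 0.2, -0.0]
opening: 0.482
```

Call:
send_rows(
  translation=[
    [0.02,0,0.06],
    [0,0,0],
  ],
  rotation=[
    [0,0,0],
    [0,0,0],
  ],
  grip=[38,38],
)

```text
time: 32.48
eef_pos: [0.6348, -0.1769, 0.0216]
tcp_rot: [-0.015, 0.99, 0.001, 0.141]
contact_force: [-0.3, 1.0, -0.2]
opening: 0.481
```

Call:
send_rows(
  translation=[
    [0.01,0,0.04],
    [0,0,0],
  ],
  rotation=[
    [0,0,0],
    [0,0,0],
  ],
  grip=[38,38],
)

```text
time: 32.72
eef_pos: [0.6342, -0.1767, 0.0193]
tcp_rot: [-0.015, 0.99, 0.001, 0.14]
contact_force: [0.3, -0.4, -0.1]
opening: 0.478
```

Call:
send_rows(
  translation=[
    [0.01,0,0.03],
    [0,0,0],
  ],
  rotation=[
    [0,0,0],
    [0,0,0],
  ],
  grip=[38,38],
)

```text
time: 32.98
eef_pos: [0.6341, -0.1767, 0.0181]
tcp_rot: [-0.015, 0.99, 0.002, 0.14]
contact_force: [0.3, -0.7, -0.6]
opening: 0.481
```

Call:
send_rows(
  translation=[
    [0.01,0,0.04],
    [0,0,0],
  ],
  rotation=[
    [0,0,0],
    [0,0,0],
  ],
  grip=[38,38],
)

```text
time: 33.22
eef_pos: [0.6341, -0.1766, 0.0168]
tcp_rot: [-0.015, 0.99, 0.002, 0.14]
contact_force: [0.3, 0.3, -0.8]
opening: 0.484
```

Call:
send_rows(
  translation=[
    [0.01,0,0.02],
    [0,0,0],
  ],
  rotation=[
    [0,0,0],
    [0,0,0],
  ],
  grip=[38,38],
)

```text
time: 33.48
eef_pos: [0.6341, -0.1767, 0.0163]
tcp_rot: [-0.015, 0.99, 0.002, 0.14]
contact_force: [0.6, -0.4, 0.2]
opening: 0.48
```

Call:
send_rows(
  translation=[
    [0.01,0,0.02],
    [0,0,0],
  ],
  rotation=[
    [0,0,0],
    [0,0,0],
  ],
  grip=[38,38],
)

```text
time: 33.72
eef_pos: [0.6341, -0.1767, 0.0159]
tcp_rot: [-0.015, 0.99, 0.001, 0.141]
contact_force: [0.5, 0.9, 0.7]
opening: 0.48
```

Call:
send_rows(
  translation=[
    [0.01,0,0.03],
    [0,0,0],
  ],
  rotation=[
    [0,0,0],
    [0,0,0],
  ],
  grip=[38,38],
)

```text
time: 33.98
eef_pos: [0.6342, -0.1767, 0.0158]
tcp_rot: [-0.015, 0.99, 0.002, 0.141]
contact_force: [-3.4, 0.5, 6.1]
opening: 0.48
```

Call:
send_rows(
  translation=[
    [0,0,0],
    [0,0,0],
    [0,0,0],
    [0,0,0],
    [0,0,0],
  ],
  rotation=[
    [0,0,0],
    [0,0,0],
    [0,0,0],
    [0,0,0],
    [0,0,0],
  ],
  grip=[44,48,54,60,60],
)

```text
time: 34.6
eef_pos: [0.6339, -0.1767, 0.0146]
tcp_rot: [-0.015, 0.99, 0.002, 0.14]
contact_force: [-0.2, -0.8, -0.9]
opening: 0.702
```

Call:
send_rows(
  translation=[
    [0,0,-0.3],
    [0,0,-0.9],
    [0,0,-0.9],
    [0,0,-0.9],
    [0,0,0],
  ],
  rotation=[
    [0,0,0],
    [0,0,0],
    [0,0,0],
    [0,0,0],
    [0,0,0],
  ],
  grip=[60,60,60,60,60],
)

```text
time: 35.22
eef_pos: [0.6104, -0.1783, 0.1046]
tcp_rot: [-0.015, 0.99, -0.0, 0.143]
contact_force: [0.0, 0.2, -0.2]
opening: 0.7
```

```bash
python3 - <<'E'
from h import *
from plant import eyes
st(); s=eyes.read_camera("side"); gold(s,SB)
q=down(np.radians(180-19.5))
plan([([.4448,.1465,.08],q),([.4448,.1465,.025],q)],60)
cv2.imwrite("pics/p4.png",cv2.convertScaleAbs(cv2.resize(s["image"][230:310,340:460],None,fx=6,fy=6,interpolation=cv2.INTER_CUBIC),alpha=1.2))
E
```

```text
t 35.23 p [ 0.6104 -0.1783  0.1046] xyaw -178.26 z [ 0.283  0.004 -0.959] F [ 0.   0.2 -0.2] open 59.8
gold [395.6 283.5] [382, 272, 34, 23, 375] [ 0.6183 -0.1837]
{"translation":[[0.4,0.84,-0.06],[0.42,0.84,-0.05],[0.45,0.81,-0.05],[0.47,0.81,-0.04],[0.49,0.79,-0.03]],"rotation":[[0.04,0.25,0.32],[0.05,0.25,0.33],[0.04,0.24,0.32],[0.05,0.25,0.33],[0.04,0.25,0.32]],"grip":[60,60,60,60,60]}
{"translation":[[0.52,0.78,-0.02],[0.54,0.76,-0.02],[0.56,0.75,0.0],[0.58,0.73,0.0],[0.6,0.72,0.01]],"rotation":[[0.04,0.25,0.32],[0.05,0.25,0.33],[0.04,0.25,0.32],[0.05,0.24,0.33],[0.04,0.25,0.32]],"grip":[60,60,60,60,60]}
{"translation":[[0.62,0.69,0.03],[0.64,0.68,0.03],[0.66,0.67,0.05],[0.0,0.0,0.92],[0.0,0.0,0.91]],"rotation":[[0.04,0.25,0.32],[0.05,0.25,0.33],[0.04,0.25,0.32],[0.0,0.0,0.0],[0.0,0.0,0.0]],"grip":[60,60,60,60,60]}
```

View pics/p4.png

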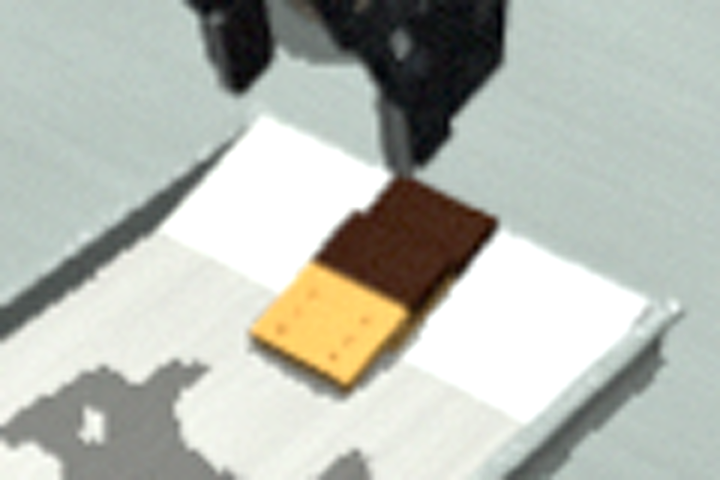

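The crop shows bar 2 (330,320) leaning on bar 1 so that only bar 1's chocolate shows, in line with it. Now bar E. 12 views used.

Call:
send_rows(
  translation=[
    [0.4,0.84,-0.06],
    [0.42,0.84,-0.05],
    [0.45,0.81,-0.05],
    [0.47,0.81,-0.04],
    [0.49,0.79,-0.03],
  ],
  rotation=[
    [0.04,0.25,0.32],
    [0.05,0.25,0.33],
    [0.04,0.24,0.32],
    [0.05,0.25,0.33],
    [0.04,0.25,0.32],
  ],
  grip=[60,60,60,60,60],
)

```text
time: 35.9
eef_pos: [0.5443, -0.0516, 0.0911]
tcp_rot: [0.057, 0.995, 0.001, 0.085]
contact_force: [0.5, -0.7, -0.3]
opening: 0.704
```

Call:
send_rows(
  translation=[
    [0.52,0.78,-0.02],
    [0.54,0.76,-0.02],
    [0.56,0.75,0],
    [0.58,0.73,0],
    [0.6,0.72,0.01],
  ],
  rotation=[
    [0.04,0.25,0.32],
    [0.05,0.25,0.33],
    [0.04,0.25,0.32],
    [0.05,0.24,0.33],
    [0.04,0.25,0.32],
  ],
  grip=[60,60,60,60,60],
)

```text
time: 36.52
eef_pos: [0.4809, 0.0731, 0.083]
tcp_rot: [0.128, 0.991, 0.001, 0.03]
contact_force: [-0.5, -0.0, -0.4]
opening: 0.704
```

Call:
send_rows(
  translation=[
    [0.62,0.69,0.03],
    [0.64,0.68,0.03],
    [0.66,0.67,0.05],
    [0,0,0.9],
    [0,0,0],
  ],
  rotation=[
    [0.04,0.25,0.32],
    [0.05,0.25,0.33],
    [0.04,0.25,0.32],
    [0,0,0],
    [0,0,0],
  ],
  grip=[60,60,60,60,60],
)

```text
time: 37.15
eef_pos: [0.4413, 0.1471, 0.0494]
tcp_rot: [0.169, 0.986, -0.0, -0.005]
contact_force: [0.1, 0.1, -0.7]
opening: 0.706
```

Call:
send_rows(
  translation=[
    [0,0,0],
  ],
  rotation=[
    [0,0,0],
  ],
  grip=[60],
)

```text
time: 37.28
eef_pos: [0.4441, 0.1469, 0.0521]
tcp_rot: [0.169, 0.986, 0.0, -0.002]
contact_force: [-0.3, -0.5, -0.2]
opening: 0.703
```

```bash
python3 - <<'E'
from h import *
from plant import eyes
st()
q=down(np.radians(180-19.5))
plan([([.4448,.1465,.0048],q)],60,step=25)
s=eyes.read_camera("side"); gold(s,(150,150,340,300),.011); gold(s,SB)
E
```

```text
t 37.27 p [0.4441 0.1469 0.0521] xyaw 160.5 z [-0.004  0.002 -1.   ] F [-0.3 -0.5 -0.2] open 60.0
{"translation":[[-0.02,0.0,0.79],[-0.01,-0.01,0.79]],"rotation":[[0.0,-0.02,0.0],[0.0,-0.03,0.0]],"grip":[60,60]}
gold [276.6 205.1] [267, 201, 21, 12, 29] [0.6615 0.2475]
gold [264.8 215.6] [254, 209, 22, 14, 175] [0.606  0.2292]
gold [308.  226.1] [295, 217, 26, 20, 37] [0.6489 0.1124]
gold [206.9 258.9] [182, 235, 52, 45, 86] [0.3974 0.1807]
gold [228.  259.4] [218, 252, 21, 16, 230] [0.4297 0.1445]
gold [395.6 283.5] [382, 273, 34, 23, 373] [ 0.618  -0.1839]
```

Call:
send_rows(
  translation=[
    [-0.02,0,0.79],
    [-0.01,-0.01,0.79],
    [0,0,0],
    [0,0,0],
    [0,0,0],
  ],
  rotation=[
    [0,-0.02,0],
    [0,-0.03,0],
    [0,0,0],
    [0,0,0],
    [0,0,0],
  ],
  grip=[60,60,60,38,38],
)

```text
time: 37.95
eef_pos: [0.4461, 0.1466, 0.0064]
tcp_rot: [0.169, 0.986, 0.001, 0.002]
contact_force: [0.0, 0.7, 1.0]
opening: 0.478
```

Call:
send_rows(
  translation=[
    [0,0,0],
    [0,0,-0.8],
    [0,0,-0.8],
    [0,0,-0.8],
    [0,0,0],
  ],
  rotation=[
    [0,0,0],
    [0,0,0],
    [0,0,0],
    [0,0,0],
    [0,0,0],
  ],
  grip=[38,38,38,38,38],
)

```text
time: 38.58
eef_pos: [0.4464, 0.1468, 0.079]
tcp_rot: [0.169, 0.986, 0.001, 0.003]
contact_force: [0.1, 0.3, 0.4]
opening: 0.483
```

```bash
python3 - <<'E'
from h import *
st()
P,Q=tpose(69,13,y=1,h=.003); print(P)
plan([(P+[0,0,.06],Q)],38)
E
```

```text
t 38.58 p [0.4464 0.1468 0.079 ] xyaw 160.53 z [ 0.007  0.001 -1.   ] F [0.1 0.3 0.4] open 41.3
[ 0.60461242 -0.17695556  0.01588379]
{"translation":[[-0.66,-0.65,0.01],[-0.64,-0.66,0.02],[-0.62,-0.69,0.03],[-0.6,-0.7,0.04],[-0.58,-0.72,0.06]],"rotation":[[-0.04,-0.24,-0.32],[-0.05,-0.24,-0.33],[-0.04,-0.23,-0.32],[-0.05,-0.24,-0.33],[-0.04,-0.24,-0.32]],"grip":[38,38,38,38,38]}
{"translation":[[-0.56,-0.73,0.06],[-0.53,-0.75,0.06],[-0.51,-0.77,0.08],[-0.49,-0.78,0.08],[-0.47,-0.79,0.1]],"rotation":[[-0.04,-0.24,-0.32],[-0.05,-0.23,-0.33],[-0.04,-0.24,-0.32],[-0.05,-0.24,-0.33],[-0.04,-0.24,-0.32]],"grip":[38,38,38,38,38]}
{"translation":[[-0.44,-0.81,0.09],[-0.41,-0.81,0.11],[-0.39,-0.84,0.1]],"rotation":[[-0.04,-0.23,-0.32],[-0.05,-0.24,-0.33],[-0.04,-0.24,-0.32]],"grip":[38,38,38]}
```

Call:
send_rows(
  translation=[
    [-0.66,-0.65,0.01],
    [-0.64,-0.66,0.02],
    [-0.62,-0.69,0.03],
    [-0.6,-0.7,0.04],
    [-0.58,-0.72,0.06],
  ],
  rotation=[
    [-0.04,-0.24,-0.32],
    [-0.05,-0.24,-0.33],
    [-0.04,-0.23,-0.32],
    [-0.05,-0.24,-0.33],
    [-0.04,-0.24,-0.32],
  ],
  grip=[38,38,38,38,38],
)

```text
time: 39.2
eef_pos: [0.5049, 0.0212, 0.0739]
tcp_rot: [0.099, 0.994, 0.001, 0.053]
contact_force: [-0.8, 0.1, 0.3]
opening: 0.476
```

Call:
send_rows(
  translation=[
    [-0.56,-0.73,0.06],
    [-0.53,-0.75,0.06],
    [-0.51,-0.77,0.08],
    [-0.49,-0.78,0.08],
    [-0.47,-0.79,0.1],
  ],
  rotation=[
    [-0.04,-0.24,-0.32],
    [-0.05,-0.23,-0.33],
    [-0.04,-0.24,-0.32],
    [-0.05,-0.24,-0.33],
    [-0.04,-0.24,-0.32],
  ],
  grip=[38,38,38,38,38],
)

```text
time: 39.83
eef_pos: [0.5658, -0.1031, 0.0722]
tcp_rot: [0.028, 0.994, 0.002, 0.105]
contact_force: [0.1, 0.5, 0.2]
opening: 0.478
```

Call:
send_rows(
  translation=[
    [-0.44,-0.81,0.09],
    [-0.41,-0.81,0.11],
    [-0.39,-0.84,0.1],
    [0,0,0],
    [0,0,0],
  ],
  rotation=[
    [-0.04,-0.23,-0.32],
    [-0.05,-0.24,-0.33],
    [-0.04,-0.24,-0.32],
    [0,0,0],
    [0,0,0],
  ],
  grip=[38,38,38,38,38],
)

```text
time: 40.45
eef_pos: [0.6016, -0.1764, 0.0718]
tcp_rot: [-0.014, 0.991, 0.003, 0.135]
contact_force: [0.5, -0.3, -0.5]
opening: 0.478
```

```bash
python3 - <<'E'
from h import *
from plant import eyes
st(); gold(eyes.read_camera("side"),SB)
P,Q=tpose(69,13,y=1,h=.003); print(P)
plan([(P+[0,0,.004],Q)],38)
E
```

```text
t 40.45 p [ 0.6016 -0.1764  0.0718] xyaw -178.34 z [ 0.268  0.009 -0.963] F [ 0.5 -0.3 -0.5] open 40.8
gold [390.7 277. ] [372, 259, 44, 37, 681] [ 0.6277 -0.1635]
[ 0.60461242 -0.17695556  0.01588379]
{"translation":[[0.19,-0.01,0.85],[0.19,-0.02,0.85]],"rotation":[[0.0,-0.04,0.0],[0.01,-0.04,0.0]],"grip":[38,38]}
```

Call:
send_rows(
  translation=[
    [0.19,-0.01,0.84],
    [0.19,-0.02,0.84],
    [0,0,0],
    [0,0,0],
  ],
  rotation=[
    [0,-0.04,0],
    [0,-0.04,0],
    [0,0,0],
    [0,0,0],
  ],
  grip=[38,38,38,38],
)

```text
time: 41.0
eef_pos: [0.6059, -0.1778, 0.0224]
tcp_rot: [-0.015, 0.99, 0.002, 0.14]
contact_force: [-0.4, -0.4, -0.6]
opening: 0.481
```

Call:
send_rows(
  translation=[
    [0.01,0,0.04],
    [0,0,0],
  ],
  rotation=[
    [0,0,0],
    [0,0,0],
  ],
  grip=[38,38],
)

```text
time: 41.25
eef_pos: [0.6061, -0.1784, 0.0214]
tcp_rot: [-0.015, 0.99, 0.001, 0.141]
contact_force: [0.4, -0.3, -0.7]
opening: 0.479
```

Call:
send_rows(
  translation=[
    [0.01,0,0.04],
    [0,0,0],
  ],
  rotation=[
    [0,0,0],
    [0,0,0],
  ],
  grip=[38,38],
)

```text
time: 41.5
eef_pos: [0.6056, -0.1782, 0.0192]
tcp_rot: [-0.015, 0.99, 0.002, 0.14]
contact_force: [0.2, 0.1, -0.4]
opening: 0.482
```

Call:
send_rows(
  translation=[
    [0.01,0,0.03],
    [0,0,0],
  ],
  rotation=[
    [0,0,0],
    [0,0,0],
  ],
  grip=[38,38],
)

```text
time: 41.75
eef_pos: [0.6054, -0.1781, 0.018]
tcp_rot: [-0.015, 0.99, 0.002, 0.14]
contact_force: [0.2, -0.5, 0.4]
opening: 0.479
```

Call:
send_rows(
  translation=[
    [0.01,0.02,0.03],
    [0,0,0],
  ],
  rotation=[
    [0,0,0],
    [0,0,0],
  ],
  grip=[38,38],
)

```text
time: 42.0
eef_pos: [0.6054, -0.1775, 0.0171]
tcp_rot: [-0.015, 0.99, 0.002, 0.14]
contact_force: [-0.5, -0.7, -0.2]
opening: 0.478
```

Call:
send_rows(
  translation=[
    [0.01,0.02,0.03],
    [0,0,0],
  ],
  rotation=[
    [0,0,0],
    [0,0,0],
  ],
  grip=[38,38],
)

```text
time: 42.25
eef_pos: [0.6056, -0.1772, 0.0166]
tcp_rot: [-0.015, 0.99, 0.002, 0.14]
contact_force: [-0.4, -0.4, -0.1]
opening: 0.475
```

Call:
send_rows(
  translation=[
    [0,0,0.02],
    [0,0,0],
  ],
  rotation=[
    [0,0,0],
    [0,0,0],
  ],
  grip=[38,38],
)

```text
time: 42.5
eef_pos: [0.6057, -0.1772, 0.0165]
tcp_rot: [-0.015, 0.99, 0.002, 0.14]
contact_force: [-3.5, -0.0, 4.6]
opening: 0.482
```

Call:
send_rows(
  translation=[
    [0,0,0],
    [0,0,0],
    [0,0,0],
    [0,0,0],
    [0,0,0],
  ],
  rotation=[
    [0,0,0],
    [0,0,0],
    [0,0,0],
    [0,0,0],
    [0,0,0],
  ],
  grip=[44,48,54,60,60],
)

```text
time: 43.12
eef_pos: [0.6056, -0.177, 0.0156]
tcp_rot: [-0.015, 0.99, 0.002, 0.14]
contact_force: [-0.3, 0.7, -0.1]
opening: 0.701
```

Call:
send_rows(
  translation=[
    [0,0,-0.3],
    [0,0,-0.9],
    [0,0,-0.9],
    [0,0,-0.9],
    [0,0,0],
  ],
  rotation=[
    [0,0,0],
    [0,0,0],
    [0,0,0],
    [0,0,0],
    [0,0,0],
  ],
  grip=[60,60,60,60,60],
)

```text
time: 43.75
eef_pos: [0.582, -0.1787, 0.1055]
tcp_rot: [-0.015, 0.99, 0.0, 0.143]
contact_force: [0.0, -0.3, 0.1]
opening: 0.704
```

```bash
python3 - <<'E'
from h import *
from plant import eyes
st(); s=eyes.read_camera("side"); gold(s,SB); gold(s,(150,150,340,300),.011); bars()
q=down(np.radians(184.5))
plan([([.6215,.238,.09],q),([.6215,.238,.05],q)],60)
E
```

```text
t 43.75 p [ 0.582  -0.1787  0.1055] xyaw -178.27 z [ 0.282  0.005 -0.959] F [ 0.  -0.3  0.1] open 60.1
gold [388.6 289.8] [373, 276, 43, 27, 427] [ 0.5927 -0.1857]
gold [276.6 205.1] [267, 201, 21, 12, 25] [0.6614 0.2477]
gold [264.8 215.7] [254, 210, 22, 13, 174] [0.6059 0.229 ]
gold [233.9 226.6] [223, 220, 22, 14, 189] [0.5197 0.2454]
gold [206.2 258.7] [182, 236, 48, 44, 77] [0.3968 0.1826]
bar [0.6213 0.2373] size [64. 44.] yaw 5.9 gold [0.607 0.238] 271 219 
bar [0.5325 0.2506] size [45. 65.] yaw -8.7 gold [0.52  0.255] 289 263 
{"translation":[[-0.11,0.92,0.06],[-0.11,0.92,0.06],[-0.11,0.92,0.05],[-0.12,0.92,0.05],[-0.12,0.92,0.06]],"rotation":[[-0.01,0.21,-0.04],[0.0,0.22,-0.03],[-0.01,0.21,-0.04],[0.0,0.22,-0.04],[-0.01,0.21,-0.04]],"grip":[60,60,60,60,60]}
{"translation":[[-0.13,0.92,0.04],[-0.13,0.92,0.05],[-0.13,0.91,0.05],[-0.14,0.92,0.04],[-0.14,0.92,0.04]],"rotation":[[0.0,0.22,-0.03],[-0.01,0.21,-0.04],[-0.01,0.22,-0.04],[0.0,0.21,-0.03],[-0.01,0.22,-0.04]],"grip":[60,60,60,60,60]}
{"translation":[[-0.15,0.91,0.04],[-0.15,0.92,0.04],[-0.15,0.92,0.03],[-0.15,0.91,0.04],[-0.16,0.92,0.03]],"rotation":[[0.0,0.21,-0.04],[-0.01,0.22,-0.04],[0.0,0.21,-0.03],[-0.01,0.22,-0.04],[-0.01,0.21,-0.04]],"grip":[60,60,60,60,60]}
{"translation":[[0.0,0.0,0.66],[0.0,-0.01,0.67]],"rotation":[[0.0,0.0,0.0],[0.0,0.0,0.0]],"grip":[60,60]}
```

Call:
send_rows(
  translation=[
    [-0.11,0.92,0.06],
    [-0.11,0.92,0.06],
    [-0.11,0.92,0.05],
    [-0.12,0.92,0.05],
    [-0.12,0.92,0.06],
  ],
  rotation=[
    [-0.01,0.21,-0.04],
    [0,0.22,-0.03],
    [-0.01,0.21,-0.04],
    [0,0.22,-0.04],
    [-0.01,0.21,-0.04],
  ],
  grip=[60,60,60,60,60],
)

```text
time: 44.48
eef_pos: [0.5935, -0.0379, 0.096]
tcp_rot: [-0.023, 0.995, 0.002, 0.092]
contact_force: [0.6, 0.2, 0.3]
opening: 0.702
```

Call:
send_rows(
  translation=[
    [-0.13,0.92,0.04],
    [-0.13,0.92,0.05],
    [-0.13,0.91,0.05],
    [-0.14,0.92,0.04],
    [-0.14,0.92,0.04],
  ],
  rotation=[
    [0,0.22,-0.03],
    [-0.01,0.21,-0.04],
    [-0.01,0.22,-0.04],
    [0,0.21,-0.03],
    [-0.01,0.22,-0.04],
  ],
  grip=[60,60,60,60,60],
)

```text
time: 45.1
eef_pos: [0.607, 0.1006, 0.0921]
tcp_rot: [-0.031, 0.999, 0.001, 0.045]
contact_force: [0.4, -0.4, 0.5]
opening: 0.707
```

Call:
send_rows(
  translation=[
    [-0.15,0.91,0.04],
    [-0.15,0.92,0.04],
    [-0.15,0.92,0.03],
    [-0.15,0.91,0.04],
    [-0.16,0.92,0.03],
  ],
  rotation=[
    [0,0.21,-0.04],
    [-0.01,0.22,-0.04],
    [0,0.21,-0.03],
    [-0.01,0.22,-0.04],
    [-0.01,0.21,-0.04],
  ],
  grip=[60,60,60,60,60],
)

```text
time: 45.72
eef_pos: [0.6205, 0.239, 0.0875]
tcp_rot: [-0.04, 0.999, -0.0, -0.002]
contact_force: [-0.6, 0.6, -0.0]
opening: 0.704
```

Call:
send_rows(
  translation=[
    [0,0,0.66],
    [0,-0.01,0.67],
    [0,0,0],
    [0,0,0],
  ],
  rotation=[
    [0,0,0],
    [0,0,0],
    [0,0,0],
    [0,0,0],
  ],
  grip=[60,60,60,60],
)

```text
time: 46.22
eef_pos: [0.6213, 0.237, 0.0495]
tcp_rot: [-0.039, 0.999, 0.0, -0.0]
contact_force: [0.2, -0.6, 0.6]
opening: 0.697
```

```bash
python3 - <<'E'
from h import *
from plant import eyes
st()
plan([([.6215,.238,.0048],down(np.radians(184.5)))],60,step=25)
s=eyes.read_camera("side"); gold(s,SB); gold(s,(150,150,340,300),.011)
E
```

```text
t 46.23 p [0.6213 0.237  0.0495] xyaw -175.54 z [-0.001  0.    -1.   ] F [ 0.2 -0.6  0.6] open 59.5
{"translation":[[0.0,0.02,0.75],[-0.01,0.01,0.74]],"rotation":[[0.0,-0.01,0.0],[0.0,0.0,-0.01]],"grip":[60,60]}
gold [388.4 289.9] [373, 276, 43, 27, 418] [ 0.592  -0.1856]
gold [264.8 215.7] [254, 209, 22, 14, 177] [0.6058 0.2292]
gold [233.5 227. ] [223, 220, 22, 15, 180] [0.518  0.2447]
gold [313.1 229.3] [304, 223, 17, 13, 21] [0.6479 0.093 ]
gold [195.5 248.2] [182, 236, 26, 24, 38] [0.4021 0.2355]
gold [217.6 269.8] [208, 261, 22, 19, 36] [0.3915 0.1301]
```

Call:
send_rows(
  translation=[
    [0,0,0.75],
    [-0.01,0,0.74],
    [0,0,0],
    [0,0,0],
    [0,0,0],
  ],
  rotation=[
    [0,-0.01,0],
    [0,0,0],
    [0,0,0],
    [0,0,0],
    [0,0,0],
  ],
  grip=[60,60,60,38,38],
)

```text
time: 46.9
eef_pos: [0.6225, 0.2381, 0.0062]
tcp_rot: [-0.039, 0.999, 0.0, 0.001]
contact_force: [0.1, 0.6, 0.5]
opening: 0.484
```

Call:
send_rows(
  translation=[
    [0,0,0],
    [0,0,-0.8],
    [0,0,-0.8],
    [0,0,-0.8],
    [0,0,0],
  ],
  rotation=[
    [0,0,0],
    [0,0,0],
    [0,0,0],
    [0,0,0],
    [0,0,0],
  ],
  grip=[38,38,38,38,38],
)

```text
time: 47.52
eef_pos: [0.6243, 0.2385, 0.0822]
tcp_rot: [-0.039, 0.999, 0.001, 0.004]
contact_force: [0.2, -0.6, -0.7]
opening: 0.481
```

```bash
python3 - <<'E'
from h import *
st()
P,Q=tpose(40.5,13,y=1,h=.003); print(P)
plan([(P+[0,0,.06],Q)],38)
E
```

```text
t 47.52 p [0.6243 0.2385 0.0822] xyaw -175.48 z [ 0.009  0.002 -1.   ] F [ 0.2 -0.6 -0.7] open 41.1
[ 0.57612524 -0.17781044  0.01588379]
{"translation":[[0.18,-0.91,0.01],[0.18,-0.92,0.01],[0.17,-0.91,0.0],[0.17,-0.92,0.01],[0.17,-0.91,0.0]],"rotation":[[0.01,-0.21,0.04],[0.0,-0.2,0.03],[0.01,-0.21,0.04],[0.01,-0.21,0.04],[0.0,-0.2,0.03]],"grip":[38,38,38,38,38]}
{"translation":[[0.17,-0.92,0.0],[0.16,-0.92,-0.01],[0.16,-0.92,0.0],[0.15,-0.91,-0.01],[0.16,-0.92,-0.02]],"rotation":[[0.01,-0.21,0.04],[0.01,-0.21,0.04],[0.0,-0.2,0.04],[0.01,-0.21,0.03],[0.01,-0.21,0.04]],"grip":[38,38,38,38,38]}
{"translation":[[0.15,-0.92,-0.01],[0.14,-0.92,-0.01],[0.15,-0.92,-0.02],[0.14,-0.92,-0.02],[0.13,-0.92,-0.02]],"rotation":[[0.0,-0.2,0.04],[0.01,-0.21,0.03],[0.01,-0.21,0.04],[0.0,-0.2,0.04],[0.01,-0.21,0.03]],"grip":[38,38,38,38,38]}
```

Call:
send_rows(
  translation=[
    [0.18,-0.91,0.01],
    [0.18,-0.92,0.01],
    [0.17,-0.91,0],
    [0.17,-0.92,0.01],
    [0.17,-0.91,0],
  ],
  rotation=[
    [0.01,-0.21,0.04],
    [0,-0.2,0.03],
    [0.01,-0.21,0.04],
    [0.01,-0.21,0.04],
    [0,-0.2,0.03],
  ],
  grip=[38,38,38,38,38],
)

```text
time: 48.15
eef_pos: [0.605, 0.0984, 0.0751]
tcp_rot: [-0.032, 0.998, 0.001, 0.045]
contact_force: [-0.5, 0.7, -0.2]
opening: 0.482
```

Call:
send_rows(
  translation=[
    [0.17,-0.92,0],
    [0.16,-0.92,-0.01],
    [0.16,-0.92,0],
    [0.15,-0.91,-0.01],
    [0.16,-0.92,-0.02],
  ],
  rotation=[
    [0.01,-0.21,0.04],
    [0.01,-0.21,0.04],
    [0,-0.2,0.04],
    [0.01,-0.21,0.03],
    [0.01,-0.21,0.04],
  ],
  grip=[38,38,38,38,38],
)

```text
time: 48.78
eef_pos: [0.5888, -0.0404, 0.0736]
tcp_rot: [-0.023, 0.996, 0.001, 0.091]
contact_force: [-0.0, -0.4, 0.1]
opening: 0.483
```

Call:
send_rows(
  translation=[
    [0.15,-0.92,-0.01],
    [0.14,-0.92,-0.01],
    [0.15,-0.92,-0.02],
    [0.14,-0.92,-0.02],
    [0.13,-0.92,-0.02],
  ],
  rotation=[
    [0,-0.2,0.04],
    [0.01,-0.21,0.03],
    [0.01,-0.21,0.04],
    [0,-0.2,0.04],
    [0.01,-0.21,0.03],
  ],
  grip=[38,38,38,38,38],
)

```text
time: 49.4
eef_pos: [0.573, -0.179, 0.0717]
tcp_rot: [-0.015, 0.991, 0.001, 0.135]
contact_force: [0.2, 0.3, -0.2]
opening: 0.48
```

Call:
send_rows(
  translation=[
    [0,0,0],
    [0,0,0],
  ],
  rotation=[
    [0,0,0],
    [0,0,0],
  ],
  grip=[38,38],
)

```text
time: 49.65
eef_pos: [0.5732, -0.1778, 0.0717]
tcp_rot: [-0.015, 0.991, 0.002, 0.135]
contact_force: [0.5, -0.4, -0.7]
opening: 0.48
```

```bash
python3 - <<'E'
from h import *
from plant import eyes
st(); s=eyes.read_camera("side"); gold(s,(150,150,340,300),.011)
P,Q=tpose(40.5,13,y=1,h=.003); print(P)
plan([(P+[0,0,.004],Q)],38)
E
```

```text
t 49.65 p [ 0.5732 -0.1778  0.0717] xyaw -178.26 z [ 0.267  0.007 -0.964] F [ 0.5 -0.4 -0.7] open 41.0
gold [308.2 152. ] [304, 150, 10, 6, 21] [0.9512 0.4303]
gold [233.8 226.6] [223, 220, 22, 14, 190] [0.5196 0.2455]
gold [206.1 258.3] [182, 234, 48, 46, 86] [0.3974 0.1841]
[ 0.57612524 -0.17781044  0.01588379]
{"translation":[[0.19,-0.01,0.85],[0.19,0.0,0.84]],"rotation":[[0.0,-0.05,0.01],[-0.01,-0.05,0.0]],"grip":[38,38]}
```

Call:
send_rows(
  translation=[
    [0.19,-0.01,0.84],
    [0.19,0,0.84],
    [0,0,0],
    [0,0,0],
  ],
  rotation=[
    [0,-0.05,0],
    [0,-0.05,0],
    [0,0,0],
    [0,0,0],
  ],
  grip=[38,38,38,38],
)

```text
time: 50.2
eef_pos: [0.5769, -0.1783, 0.0213]
tcp_rot: [-0.016, 0.99, 0.001, 0.14]
contact_force: [0.4, -0.7, 0.4]
opening: 0.486
```

Call:
send_rows(
  translation=[
    [0.01,0,0.04],
    [0,0,0],
    [0.01,0,0.04],
    [0,0,0],
    [0,0,0],
  ],
  rotation=[
    [0,0,0],
    [0,0,0],
    [0,0,0],
    [0,0,0],
    [0,0,0],
  ],
  grip=[38,38,38,38,38],
)

```text
time: 50.82
eef_pos: [0.5763, -0.1787, 0.018]
tcp_rot: [-0.015, 0.99, 0.001, 0.14]
contact_force: [0.2, 0.3, -1.3]
opening: 0.483
```

Call:
send_rows(
  translation=[
    [0.01,0,0.03],
    [0,0,0],
  ],
  rotation=[
    [0,0,0],
    [0,0,0],
  ],
  grip=[38,38],
)

```text
time: 51.08
eef_pos: [0.5762, -0.1786, 0.0169]
tcp_rot: [-0.015, 0.99, 0.001, 0.139]
contact_force: [-0.4, -0.9, -1.3]
opening: 0.48
```

Call:
send_rows(
  translation=[
    [0.01,0.02,0.02],
    [0,0,0],
  ],
  rotation=[
    [0,0,0],
    [0,0,0],
  ],
  grip=[38,38],
)

```text
time: 51.32
eef_pos: [0.5761, -0.178, 0.0162]
tcp_rot: [-0.015, 0.99, 0.001, 0.139]
contact_force: [0.8, -0.6, 0.2]
opening: 0.486
```

Call:
send_rows(
  translation=[
    [0.01,0.01,0.02],
    [0,0,0],
  ],
  rotation=[
    [0,0,0],
    [0,0,0],
  ],
  grip=[38,38],
)

```text
time: 51.58
eef_pos: [0.576, -0.1777, 0.0157]
tcp_rot: [-0.015, 0.99, 0.001, 0.14]
contact_force: [-0.2, -0.0, 0.2]
opening: 0.482
```

Call:
send_rows(
  translation=[
    [0,0,0.02],
    [0,0,0],
  ],
  rotation=[
    [0,0,0],
    [0,0,0],
  ],
  grip=[38,38],
)

```text
time: 51.82
eef_pos: [0.5762, -0.1778, 0.0152]
tcp_rot: [-0.015, 0.99, 0.001, 0.14]
contact_force: [-0.6, 0.6, -0.6]
opening: 0.482
```

Call:
send_rows(
  translation=[
    [0,0,0.02],
    [0,0,0],
  ],
  rotation=[
    [0,0,0],
    [0,0,0],
  ],
  grip=[38,38],
)

```text
time: 52.08
eef_pos: [0.5765, -0.1778, 0.015]
tcp_rot: [-0.015, 0.99, 0.001, 0.14]
contact_force: [-2.6, 0.7, 3.7]
opening: 0.481
```

Call:
send_rows(
  translation=[
    [0,0,0.02],
    [0,0,0],
  ],
  rotation=[
    [0,0,0],
    [0,0,0],
  ],
  grip=[38,38],
)

```text
time: 52.32
eef_pos: [0.5768, -0.1779, 0.0149]
tcp_rot: [-0.015, 0.99, 0.001, 0.14]
contact_force: [-4.6, 0.6, 7.4]
opening: 0.482
```

Call:
send_rows(
  translation=[
    [0,0,0],
    [0,0,0],
    [0,0,0],
    [0,0,0],
    [0,0,0],
  ],
  rotation=[
    [0,0,0],
    [0,0,0],
    [0,0,0],
    [0,0,0],
    [0,0,0],
  ],
  grip=[44,48,54,60,60],
)

```text
time: 52.95
eef_pos: [0.5765, -0.1777, 0.0139]
tcp_rot: [-0.015, 0.99, 0.001, 0.14]
contact_force: [0.1, -0.0, 0.1]
opening: 0.698
```

Call:
send_rows(
  translation=[
    [0,0,-0.3],
    [0,0,-0.9],
    [0,0,-0.9],
    [0,0,-0.9],
    [0,0,0],
  ],
  rotation=[
    [0,0,0],
    [0,0,0],
    [0,0,0],
    [0,0,0],
    [0,0,0],
  ],
  grip=[60,60,60,60,60],
)

```text
time: 53.58
eef_pos: [0.553, -0.1794, 0.1037]
tcp_rot: [-0.015, 0.99, -0.0, 0.142]
contact_force: [0.1, -0.3, -0.1]
opening: 0.704
```

```bash
python3 - <<'E'
from h import *
from plant import eyes
st(); s=eyes.read_camera("side"); gold(s,SB); gold(s,(150,150,340,300),.011); bars()
q=down(np.radians(175.5))
plan([([.5325,.2495,.09],q),([.5325,.2495,.05],q)],60)
E
```

```text
t 53.58 p [ 0.553  -0.1794  0.1037] xyaw -178.21 z [ 0.281  0.004 -0.96 ] F [ 0.1 -0.3 -0.1] open 60.1
gold [382.3 295.6] [364, 276, 52, 34, 475] [ 0.5699 -0.1876]
gold [233.8 226.6] [223, 220, 22, 14, 189] [0.5195 0.2454]
gold [313.4 229.9] [304, 223, 17, 14, 22] [0.6465 0.0905]
gold [207.8 260. ] [183, 236, 49, 44, 80] [0.3964 0.1759]
bar [0.5325 0.2506] size [45. 65.] yaw -8.5 gold [0.52  0.255] 290 263 
{"translation":[[0.02,0.95,0.02],[0.02,0.95,0.01],[0.04,0.95,0.02],[0.04,0.96,0.02],[0.04,0.95,0.01]],"rotation":[[0.01,0.21,0.08],[0.01,0.22,0.09],[0.01,0.21,0.08],[0.01,0.22,0.08],[0.01,0.21,0.08]],"grip":[60,60,60,60,60]}
{"translation":[[0.05,0.95,0.02],[0.06,0.95,0.01],[0.07,0.95,0.02],[0.07,0.95,0.02],[0.08,0.94,0.01]],"rotation":[[0.01,0.21,0.09],[0.01,0.22,0.08],[0.01,0.21,0.08],[0.01,0.22,0.08],[0.01,0.21,0.09]],"grip":[60,60,60,60,60]}
{"translation":[[0.08,0.95,0.02],[0.09,0.95,0.02],[0.1,0.95,0.02],[0.1,0.94,0.02],[0.11,0.95,0.02]],"rotation":[[0.01,0.21,0.08],[0.01,0.22,0.08],[0.01,0.21,0.09],[0.01,0.22,0.08],[0.01,0.21,0.08]],"grip":[60,60,60,60,60]}
{"translation":[[0.0,0.0,0.67],[0.0,0.0,0.67]],"rotation":[[0.0,0.0,0.0],[0.0,0.0,0.0]],"grip":[60,60]}
```

Call:
send_rows(
  translation=[
    [0.02,0.95,0.02],
    [0.02,0.95,0.01],
    [0.04,0.95,0.02],
    [0.04,0.96,0.02],
    [0.04,0.95,0.01],
  ],
  rotation=[
    [0.01,0.21,0.08],
    [0.01,0.22,0.09],
    [0.01,0.21,0.08],
    [0.01,0.22,0.08],
    [0.01,0.21,0.08],
  ],
  grip=[60,60,60,60,60],
)

```text
time: 54.3
eef_pos: [0.5443, -0.0344, 0.0951]
tcp_rot: [0.003, 0.996, 0.001, 0.091]
contact_force: [1.1, -0.8, -0.1]
opening: 0.702
```

Call:
send_rows(
  translation=[
    [0.05,0.95,0.02],
    [0.06,0.95,0.01],
    [0.07,0.95,0.02],
    [0.07,0.95,0.02],
    [0.08,0.94,0.01],
  ],
  rotation=[
    [0.01,0.21,0.09],
    [0.01,0.22,0.08],
    [0.01,0.21,0.08],
    [0.01,0.22,0.08],
    [0.01,0.21,0.09],
  ],
  grip=[60,60,60,60,60],
)

```text
time: 54.92
eef_pos: [0.5377, 0.1078, 0.0918]
tcp_rot: [0.021, 0.999, 0.001, 0.045]
contact_force: [0.5, -1.0, 0.7]
opening: 0.701
```

Call:
send_rows(
  translation=[
    [0.08,0.95,0.02],
    [0.09,0.95,0.02],
    [0.1,0.95,0.02],
    [0.1,0.94,0.02],
    [0.11,0.95,0.02],
  ],
  rotation=[
    [0.01,0.21,0.08],
    [0.01,0.22,0.08],
    [0.01,0.21,0.09],
    [0.01,0.22,0.08],
    [0.01,0.21,0.08],
  ],
  grip=[60,60,60,60,60],
)

```text
time: 55.55
eef_pos: [0.5316, 0.2504, 0.0882]
tcp_rot: [0.039, 0.999, -0.0, -0.002]
contact_force: [-0.3, -0.0, -0.4]
opening: 0.7
```

Call:
send_rows(
  translation=[
    [0,0,0.67],
    [0,0,0.67],
    [0,0,0],
    [0,0,0],
  ],
  rotation=[
    [0,0,0],
    [0,0,0],
    [0,0,0],
    [0,0,0],
  ],
  grip=[60,60,60,60],
)

```text
time: 56.05
eef_pos: [0.5326, 0.2488, 0.0496]
tcp_rot: [0.04, 0.999, 0.0, -0.001]
contact_force: [-0.3, -0.8, -1.1]
opening: 0.705
```

```bash
python3 - <<'E'
from h import *
from plant import eyes
st()
plan([([.5325,.2495,.0048],down(np.radians(175.5)))],60,step=25)
s=eyes.read_camera("side"); gold(s,SB); gold(s,(150,150,340,300),.011)
E
```

```text
t 56.05 p [0.5326 0.2488 0.0496] xyaw 175.45 z [-0.001  0.    -1.   ] F [-0.3 -0.8 -1.1] open 60.2
{"translation":[[0.0,0.01,0.75],[0.0,0.01,0.74]],"rotation":[[0.0,-0.01,0.0],[0.0,0.0,-0.01]],"grip":[60,60]}
gold [382.  295.7] [364, 276, 52, 34, 469] [ 0.5695 -0.1875]
gold [216.5 222.8] [207, 219, 19, 8, 23] [0.4995 0.2918]
gold [233.6 226.7] [223, 220, 22, 15, 190] [0.5188 0.2455]
gold [206.3 258.7] [182, 236, 48, 44, 77] [0.3968 0.1824]
```

Call:
send_rows(
  translation=[
    [0,0,0.75],
    [0,0.01,0.74],
    [0,0,0],
    [0,0,0],
    [0,0,0],
  ],
  rotation=[
    [0,0,0],
    [0,0,0],
    [0,0,0],
    [0,0,0],
    [0,0,0],
  ],
  grip=[60,60,60,38,38],
)

```text
time: 56.72
eef_pos: [0.5339, 0.2501, 0.007]
tcp_rot: [0.039, 0.999, 0.001, 0.001]
contact_force: [-0.9, 0.3, 0.3]
opening: 0.481
```

Call:
send_rows(
  translation=[
    [0,0,0],
    [0,0,-0.8],
    [0,0,-0.8],
    [0,0,-0.8],
    [0,0,0],
  ],
  rotation=[
    [0,0,0],
    [0,0,0],
    [0,0,0],
    [0,0,0],
    [0,0,0],
  ],
  grip=[38,38,38,38,38],
)

```text
time: 57.35
eef_pos: [0.5344, 0.2504, 0.0799]
tcp_rot: [0.039, 0.999, 0.001, 0.002]
contact_force: [0.2, 0.4, -0.7]
opening: 0.48
```

```bash
python3 - <<'E'
from h import *
st()
P,Q=tpose(12,13,y=1,h=.003); print(P)
plan([(P+[0,0,.06],Q)],38)
E
```

```text
t 57.35 p [0.5344 0.2504 0.0799] xyaw 175.52 z [ 0.005  0.002 -1.   ] F [ 0.2  0.4 -0.7] open 41.0
[ 0.54763806 -0.17866531  0.01588379]
{"translation":[[-0.1,-0.95,0.01],[-0.1,-0.95,0.01],[-0.09,-0.95,0.0],[-0.08,-0.95,0.01],[-0.08,-0.95,0.01]],"rotation":[[-0.01,-0.21,-0.08],[-0.01,-0.21,-0.08],[-0.01,-0.21,-0.09],[-0.01,-0.21,-0.08],[-0.01,-0.21,-0.08]],"grip":[38,38,38,38,38]}
{"translation":[[-0.07,-0.95,0.02],[-0.06,-0.95,0.01],[-0.06,-0.95,0.01],[-0.04,-0.96,0.01],[-0.04,-0.95,0.01]],"rotation":[[-0.01,-0.21,-0.08],[-0.01,-0.21,-0.09],[-0.01,-0.2,-0.08],[-0.01,-0.21,-0.08],[-0.01,-0.21,-0.08]],"grip":[38,38,38,38,38]}
{"translation":[[-0.04,-0.95,0.01],[-0.02,-0.96,0.01],[-0.02,-0.95,0.02],[-0.02,-0.95,0.01],[0.0,-0.96,0.01]],"rotation":[[-0.01,-0.21,-0.09],[-0.01,-0.21,-0.08],[-0.01,-0.21,-0.08],[-0.01,-0.21,-0.08],[-0.01,-0.21,-0.09]],"grip":[38,38,38,38,38]}
```

Call:
send_rows(
  translation=[
    [-0.1,-0.95,0.01],
    [-0.1,-0.95,0.01],
    [-0.09,-0.95,0],
    [-0.08,-0.95,0.01],
    [-0.08,-0.95,0.01],
  ],
  rotation=[
    [-0.01,-0.21,-0.08],
    [-0.01,-0.21,-0.08],
    [-0.01,-0.21,-0.09],
    [-0.01,-0.21,-0.08],
    [-0.01,-0.21,-0.08],
  ],
  grip=[38,38,38,38,38],
)

```text
time: 57.98
eef_pos: [0.5361, 0.1059, 0.0749]
tcp_rot: [0.021, 0.999, 0.001, 0.045]
contact_force: [-0.2, -0.9, -1.0]
opening: 0.478
```

Call:
send_rows(
  translation=[
    [-0.07,-0.95,0.02],
    [-0.06,-0.95,0.01],
    [-0.06,-0.95,0.01],
    [-0.04,-0.96,0.01],
    [-0.04,-0.95,0.01],
  ],
  rotation=[
    [-0.01,-0.21,-0.08],
    [-0.01,-0.21,-0.09],
    [-0.01,-0.2,-0.08],
    [-0.01,-0.21,-0.08],
    [-0.01,-0.21,-0.08],
  ],
  grip=[38,38,38,38,38],
)

```text
time: 58.6
eef_pos: [0.5403, -0.0369, 0.0737]
tcp_rot: [0.003, 0.996, 0.001, 0.09]
contact_force: [-0.9, -0.6, 0.4]
opening: 0.477
```

Call:
send_rows(
  translation=[
    [-0.04,-0.95,0.01],
    [-0.02,-0.96,0.01],
    [-0.02,-0.95,0.02],
    [-0.02,-0.95,0.01],
    [0,-0.96,0.01],
  ],
  rotation=[
    [-0.01,-0.21,-0.09],
    [-0.01,-0.21,-0.08],
    [-0.01,-0.21,-0.08],
    [-0.01,-0.21,-0.08],
    [-0.01,-0.21,-0.09],
  ],
  grip=[38,38,38,38,38],
)

```text
time: 59.22
eef_pos: [0.545, -0.1797, 0.0722]
tcp_rot: [-0.015, 0.991, 0.002, 0.136]
contact_force: [-0.3, 0.2, 1.2]
opening: 0.479
```

Call:
send_rows(
  translation=[
    [0,0,0],
    [0,0,0],
  ],
  rotation=[
    [0,0,0],
    [0,0,0],
  ],
  grip=[38,38],
)

```text
time: 59.48
eef_pos: [0.5451, -0.1785, 0.0727]
tcp_rot: [-0.015, 0.991, 0.002, 0.136]
contact_force: [-0.0, 0.7, -0.6]
opening: 0.481
```

```bash
python3 - <<'E'
from h import *
st()
P,Q=tpose(12,13,y=1,h=.0038); print(P)
plan([(P+[0,0,.004],Q)],38)
E
```

```text
t 59.48 p [ 0.5451 -0.1785  0.0727] xyaw -178.28 z [ 0.269  0.008 -0.963] F [-0.   0.7 -0.6] open 41.1
[ 0.54741765 -0.17867192  0.01665279]
{"translation":[[0.2,0.0,0.85],[0.2,-0.01,0.84]],"rotation":[[0.0,-0.04,0.0],[0.0,-0.04,0.0]],"grip":[38,38]}
```

Call:
send_rows(
  translation=[
    [0.2,0,0.85],
    [0.2,0,0.84],
    [0,0,0],
    [0,0,0],
  ],
  rotation=[
    [0,-0.04,0],
    [0,-0.04,0],
    [0,0,0],
    [0,0,0],
  ],
  grip=[38,38,38,38],
)

```text
time: 59.98
eef_pos: [0.5486, -0.1788, 0.0224]
tcp_rot: [-0.016, 0.99, 0.001, 0.14]
contact_force: [0.1, -0.0, 0.2]
opening: 0.482
```

Call:
send_rows(
  translation=[
    [0.01,0,0.04],
    [0,0,0],
    [0.01,0,0.04],
    [0,0,0],
    [0,0,0],
  ],
  rotation=[
    [0,0,0],
    [0,0,0],
    [0,0,0],
    [0,0,0],
    [0,0,0],
  ],
  grip=[38,38,38,38,38],
)

```text
time: 60.6
eef_pos: [0.5482, -0.1793, 0.0192]
tcp_rot: [-0.015, 0.99, 0.001, 0.14]
contact_force: [0.2, -0.3, -0.9]
opening: 0.48
```

Call:
send_rows(
  translation=[
    [0.01,0.01,0.02],
    [0,0,0],
  ],
  rotation=[
    [0,0,0],
    [0,0,0],
  ],
  grip=[38,38],
)

```text
time: 60.85
eef_pos: [0.548, -0.1789, 0.0185]
tcp_rot: [-0.015, 0.99, 0.002, 0.14]
contact_force: [-0.7, -0.1, -0.4]
opening: 0.477
```

Call:
send_rows(
  translation=[
    [0.01,0,0.02],
    [0,0,0],
  ],
  rotation=[
    [0,0,0],
    [0,0,0],
  ],
  grip=[38,38],
)

```text
time: 61.1
eef_pos: [0.5479, -0.179, 0.0178]
tcp_rot: [-0.015, 0.99, 0.001, 0.14]
contact_force: [-0.1, 0.8, 0.3]
opening: 0.476
```

Call:
send_rows(
  translation=[
    [0.01,0,0.02],
    [0,0,0],
  ],
  rotation=[
    [0,0,0],
    [0,0,0],
  ],
  grip=[38,38],
)

```text
time: 61.35
eef_pos: [0.5478, -0.179, 0.0172]
tcp_rot: [-0.015, 0.99, 0.001, 0.14]
contact_force: [0.3, 0.7, -0.4]
opening: 0.478
```

Call:
send_rows(
  translation=[
    [0.01,0,0.02],
    [0,0,0],
  ],
  rotation=[
    [0,0,0],
    [0,0,0],
  ],
  grip=[38,38],
)

```text
time: 61.6
eef_pos: [0.5479, -0.179, 0.0169]
tcp_rot: [-0.015, 0.99, 0.001, 0.14]
contact_force: [-0.5, 0.2, 1.2]
opening: 0.477
```

Call:
send_rows(
  translation=[
    [0,0,0.02],
    [0,0,0],
  ],
  rotation=[
    [0,0,0],
    [0,0,0],
  ],
  grip=[38,38],
)

```text
time: 61.85
eef_pos: [0.5481, -0.1791, 0.0167]
tcp_rot: [-0.015, 0.99, 0.001, 0.14]
contact_force: [-3.4, 0.9, 5.6]
opening: 0.479
```

Contact at 5.6 N. I release, retreat and look.

Call:
send_rows(
  translation=[
    [0,0,0],
    [0,0,0],
    [0,0,0],
    [0,0,0],
    [0,0,0],
  ],
  rotation=[
    [0,0,0],
    [0,0,0],
    [0,0,0],
    [0,0,0],
    [0,0,0],
  ],
  grip=[44,48,54,60,60],
)

```text
time: 62.48
eef_pos: [0.5478, -0.179, 0.016]
tcp_rot: [-0.015, 0.99, 0.001, 0.14]
contact_force: [0.7, -0.2, 0.1]
opening: 0.704
```

Call:
send_rows(
  translation=[
    [0,0,-0.3],
    [0,0,-0.9],
    [0,0,-0.9],
    [0,0,-0.9],
    [0,0,-0.9],
  ],
  rotation=[
    [0,0,0],
    [0,0,0],
    [0,0,0],
    [0,0,0],
    [0,0,0],
  ],
  grip=[60,60,60,60,60],
)

```text
time: 63.1
eef_pos: [0.5151, -0.1799, 0.1299]
tcp_rot: [-0.015, 0.99, 0.001, 0.14]
contact_force: [-0.2, -0.7, 0.0]
opening: 0.698
```

Call:
send_rows(
  translation=[
    [0,0.95,0],
    [0,0.95,0],
    [0,0.95,0],
    [0,0.95,0],
    [0,0.95,0],
  ],
  rotation=[
    [0,0,0],
    [0,0,0],
    [0,0,0],
    [0,0,0],
    [0,0,0],
  ],
  grip=[60,60,60,60,60],
)

```text
time: 63.72
eef_pos: [0.511, -0.0366, 0.129]
tcp_rot: [-0.015, 0.99, 0.001, 0.141]
contact_force: [-0.5, -0.3, -0.4]
opening: 0.706
```

```bash
python3 - <<'E'
from h import *
from plant import eyes
st(); s=eyes.read_camera("side"); t=eyes.read_camera("top"); gold(s,SB); gold(t,TB)
a=cv2.resize(s["image"][225:375,295:465],(450,397),interpolation=cv2.INTER_CUBIC); b=cv2.resize(t["image"][165:335,345:455],(350,541),interpolation=cv2.INTER_CUBIC)
o=np.zeros((541,800,3),np.uint8); o[:397,:450]=a; o[:,450:]=b
cv2.imwrite("pics/row.png",cv2.convertScaleAbs(o,alpha=1.3))
E
```

```text
t 63.73 p [ 0.511  -0.0366  0.129 ] xyaw -178.25 z [ 0.278  0.007 -0.961] F [-0.5 -0.3 -0.4] open 60.3
gold [375.7 301.3] [355, 276, 61, 41, 520] [ 0.548  -0.1889]
gold [398.1 248.4] [389, 240, 19, 17, 309] [ 0.533  -0.1764]
```

View pics/row.png

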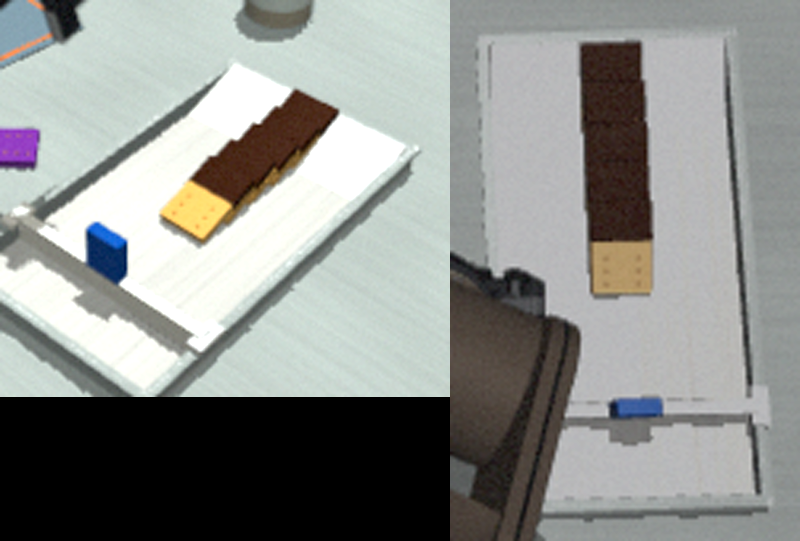

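The row is straight and centred: in the top crop the bar mid is at x 611–621 against the tray mid of about 609–620. Only chocolate shows, except on the last bar. The divider is at its stop with the tab at (637,408). Next I grip the tab and bring the divider up to about x 0.508; contact is expected at about 0.511.

```bash
python3 - <<'E'
from h import *
y=np.pi/2+TY
P=tray(-.1,0,.115); P[0]=.4365; print(P)
plan([(P,down(y))],40)
E
```

```text
[ 0.4365     -0.18299955  0.115     ]
{"translation":[[0.14,-0.25,-0.02],[0.12,-0.27,-0.01],[0.09,-0.27,0.0],[0.08,-0.28,0.0],[0.05,-0.29,0.0]],"rotation":[[0.13,0.13,0.94],[0.14,0.14,0.95],[0.13,0.13,0.94],[0.13,0.13,0.94],[0.13,0.14,0.94]],"grip":[40,40,40,40,40]}
{"translation":[[0.02,-0.29,0.0],[0.01,-0.29,0.01],[-0.03,-0.29,0.01],[-0.04,-0.29,0.02],[-0.07,-0.28,0.02]],"rotation":[[0.14,0.13,0.95],[0.13,0.13,0.94],[0.13,0.14,0.94],[0.14,0.13,0.94],[0.13,0.13,0.95]],"grip":[40,40,40,40,40]}
{"translation":[[-0.09,-0.27,0.02],[-0.12,-0.27,0.02],[-0.13,-0.26,0.02],[-0.16,-0.24,0.03],[-0.18,-0.23,0.02]],"rotation":[[0.13,0.14,0.94],[0.13,0.13,0.94],[0.14,0.13,0.94],[0.13,0.14,0.95],[0.13,0.13,0.94]],"grip":[40,40,40,40,40]}
{"translation":[[-0.19,-0.21,0.03],[-0.21,-0.2,0.03],[-0.23,-0.18,0.02],[-0.24,-0.15,0.03]],"rotation":[[0.14,0.13,0.94],[0.13,0.14,0.94],[0.13,0.13,0.95],[0.13,0.14,0.94]],"grip":[40,40,40,40]}
```

Call:
send_rows(
  translation=[
    [0.14,-0.25,-0.02],
    [0.12,-0.27,-0.01],
    [0.09,-0.27,0],
    [0.08,-0.28,0],
    [0.05,-0.29,0],
  ],
  rotation=[
    [0.13,0.13,0.94],
    [0.14,0.14,0.95],
    [0.13,0.13,0.94],
    [0.13,0.13,0.94],
    [0.13,0.14,0.94],
  ],
  grip=[40,40,40,40,40],
)

```text
time: 64.45
eef_pos: [0.4914, -0.0773, 0.1251]
tcp_rot: [0.193, 0.975, 0.001, 0.109]
contact_force: [0.0, -0.5, -0.1]
opening: 0.467
```

Call:
send_rows(
  translation=[
    [0.02,-0.29,0],
    [0.01,-0.29,0.01],
    [-0.03,-0.29,0.01],
    [-0.04,-0.29,0.02],
    [-0.07,-0.28,0.02],
  ],
  rotation=[
    [0.14,0.13,0.95],
    [0.13,0.13,0.94],
    [0.13,0.14,0.94],
    [0.14,0.13,0.94],
    [0.13,0.13,0.95],
  ],
  grip=[40,40,40,40,40],
)

```text
time: 65.08
eef_pos: [0.4718, -0.1162, 0.1215]
tcp_rot: [0.391, 0.917, 0.0, 0.073]
contact_force: [-0.1, -0.0, 0.6]
opening: 0.468
```

Call:
send_rows(
  translation=[
    [-0.09,-0.27,0.02],
    [-0.12,-0.27,0.02],
    [-0.13,-0.26,0.02],
    [-0.16,-0.24,0.03],
    [-0.18,-0.23,0.02],
  ],
  rotation=[
    [0.13,0.14,0.94],
    [0.13,0.13,0.94],
    [0.14,0.13,0.94],
    [0.13,0.14,0.95],
    [0.13,0.13,0.94],
  ],
  grip=[40,40,40,40,40],
)

```text
time: 65.7
eef_pos: [0.4521, -0.155, 0.1182]
tcp_rot: [0.572, 0.82, 0.0, 0.033]
contact_force: [0.9, 1.0, -0.7]
opening: 0.467
```

Call:
send_rows(
  translation=[
    [-0.19,-0.21,0.03],
    [-0.21,-0.2,0.03],
    [-0.23,-0.18,0.02],
    [-0.24,-0.15,0.03],
    [0,0,0],
  ],
  rotation=[
    [0.14,0.13,0.94],
    [0.13,0.14,0.94],
    [0.13,0.13,0.95],
    [0.13,0.14,0.94],
    [0,0,0],
  ],
  grip=[40,40,40,40,40],
)

```text
time: 66.32
eef_pos: [0.4367, -0.1858, 0.1151]
tcp_rot: [0.698, 0.716, 0.0, 0.0]
contact_force: [0.4, 0.3, -0.3]
opening: 0.468
```

Call:
send_rows(
  translation=[
    [0,0,0],
    [0,0,0],
  ],
  rotation=[
    [0,0,0],
    [0,0,0],
  ],
  grip=[40,40],
)

```text
time: 66.58
eef_pos: [0.4367, -0.1845, 0.1148]
tcp_rot: [0.697, 0.717, 0.0, 0.0]
contact_force: [-0.7, -0.2, 0.3]
opening: 0.471
```

```bash
python3 - <<'E'
from h import *
st()
y=np.pi/2+TY
plan([([.4370,-.183,.038],down(y))],40,step=27)
E
```

```text
t 66.58 p [ 0.4367 -0.1845  0.1148] xyaw 91.59 z [ 0.001  0.    -1.   ] F [-0.7 -0.2  0.3] open 40.2
{"translation":[[0.02,0.0,0.85],[0.01,0.01,0.86],[0.02,0.0,0.85]],"rotation":[[0.0,0.0,-0.01],[0.0,0.0,-0.01],[0.01,0.0,-0.01]],"grip":[40,40,40]}
```

Call:
send_rows(
  translation=[
    [0.02,0,0.85],
    [0.01,0,0.86],
    [0.02,0,0.83],
    [0,0,0],
  ],
  rotation=[
    [0,0,0],
    [0,0,0],
    [0,0,0],
    [0,0,0],
  ],
  grip=[40,40,40,40],
)

```text
time: 67.08
eef_pos: [0.4352, -0.1818, 0.0367]
tcp_rot: [0.697, 0.717, -0.0, -0.002]
contact_force: [-0.2, -0.1, 0.5]
opening: 0.466
```

Call:
send_rows(
  translation=[
    [0,0,0],
    [0,0,0],
    [0,0,0],
    [0,0,0],
  ],
  rotation=[
    [0,0,0],
    [0,0,0],
    [0,0,0],
    [0,0,0],
  ],
  grip=[8,8,8,8],
)

```text
time: 67.58
eef_pos: [0.4376, -0.1836, 0.0398]
tcp_rot: [0.697, 0.717, 0.0, 0.001]
contact_force: [-0.4, 1.8, 6.8]
opening: 0.131
```

Call:
send_rows(
  translation=[
    [0,0.4,0],
    [0,0.4,0],
    [0,0.4,0],
    [0,0.4,0],
    [0,0.3,0],
  ],
  rotation=[
    [0,0,0],
    [0,0,0],
    [0,0,0],
    [0,0,0],
    [0,0,0],
  ],
  grip=[8,8,8,8,8],
)

```text
time: 68.2
eef_pos: [0.4946, -0.1815, 0.0398]
tcp_rot: [0.697, 0.717, 0.0, 0.0]
contact_force: [-2.4, 2.3, 7.0]
opening: 0.136
```

Call:
send_rows(
  translation=[
    [0,0.1,0],
    [0,0.1,0],
    [0,0,0],
    [0,0,0],
  ],
  rotation=[
    [0,0,0],
    [0,0,0],
    [0,0,0],
    [0,0,0],
  ],
  grip=[8,8,8,8],
)

```text
time: 68.7
eef_pos: [0.5007, -0.1812, 0.0399]
tcp_rot: [0.697, 0.717, 0.001, 0.001]
contact_force: [0.5, 3.3, 6.0]
opening: 0.137
```

Call:
send_rows(
  translation=[
    [0,0.1,0],
    [0,0,0],
    [0,0.08,0],
    [0,0,0],
    [0,0,0],
  ],
  rotation=[
    [0,0,0],
    [0,0,0],
    [0,0,0],
    [0,0,0],
    [0,0,0],
  ],
  grip=[8,8,8,8,8],
)

```text
time: 69.32
eef_pos: [0.5059, -0.1811, 0.0398]
tcp_rot: [0.697, 0.717, 0.001, 0.0]
contact_force: [-1.4, 3.2, 7.6]
opening: 0.132
```

Call:
send_rows(
  translation=[
    [0,0.06,0],
    [0,0,0],
    [0,0,0],
  ],
  rotation=[
    [0,0,0],
    [0,0,0],
    [0,0,0],
  ],
  grip=[8,8,8],
)

```text
time: 69.7
eef_pos: [0.5076, -0.181, 0.0398]
tcp_rot: [0.697, 0.717, 0.001, 0.0]
contact_force: [-1.4, 3.7, 7.1]
opening: 0.138
```

```bash
python3 - <<'E'
from h import *
from plant import eyes
st(); s=eyes.read_camera("side"); gold(s,SB)
cv2.imwrite("pics/div.png",cv2.convertScaleAbs(cv2.resize(s["image"][255:335,330:430],None,fx=7,fy=7,interpolation=cv2.INTER_CUBIC),alpha=1.2))
E
```

```text
t 69.7 p [ 0.5076 -0.181   0.0398] xyaw 91.57 z [ 0.001  0.001 -1.   ] F [-1.4  3.7  7.1] open 11.7
gold [382.6 299.3] [367, 276, 49, 37, 327] [ 0.562 -0.195]
```

View pics/div.png

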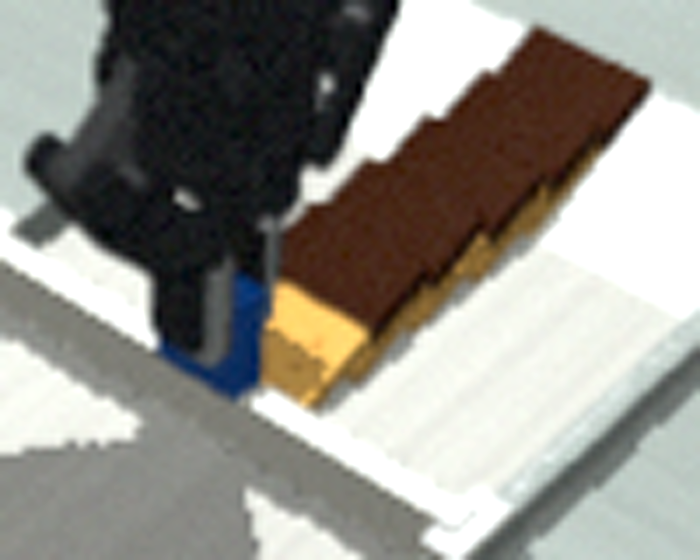

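The divider's bar is now right at the lower end of the last bar (crop 290,400), with about 3 mm computed gap and the row undisturbed. One more 1.5 mm, then release and lift.

Call:
send_rows(
  translation=[
    [0,0.05,0],
    [0,0,0],
    [0,0,0],
  ],
  rotation=[
    [0,0,0],
    [0,0,0],
    [0,0,0],
  ],
  grip=[8,8,8],
)

```text
time: 70.12
eef_pos: [0.5091, -0.1809, 0.0398]
tcp_rot: [0.697, 0.717, 0.001, 0.0]
contact_force: [-1.3, 2.6, 7.2]
opening: 0.134
```

Call:
send_rows(
  translation=[
    [0,0,0],
    [0,0,0],
    [0,0,0],
    [0,0,0],
  ],
  rotation=[
    [0,0,0],
    [0,0,0],
    [0,0,0],
    [0,0,0],
  ],
  grip=[16,24,32,32],
)

```text
time: 70.62
eef_pos: [0.5083, -0.1812, 0.0383]
tcp_rot: [0.698, 0.716, 0.0, -0.0]
contact_force: [0.5, 0.7, -0.5]
opening: 0.374
```

Call:
send_rows(
  translation=[
    [0,0,-0.3],
    [0,0,-0.9],
    [0,0,-0.9],
    [0,0,-0.9],
    [0,0,-0.9],
  ],
  rotation=[
    [0,0,0],
    [0,0,0],
    [0,0,0],
    [0,0,0],
    [0,0,0],
  ],
  grip=[32,32,32,32,32],
)

```text
time: 71.25
eef_pos: [0.5084, -0.1813, 0.1571]
tcp_rot: [0.698, 0.717, 0.0, 0.0]
contact_force: [1.0, -0.5, 0.0]
opening: 0.377
```

Call:
send_rows(
  translation=[
    [0.9,0,0],
    [0.9,0,0],
    [0.9,0,0],
    [0.9,0,0],
    [0.9,0,0],
  ],
  rotation=[
    [0,0,0],
    [0,0,0],
    [0,0,0],
    [0,0,0],
    [0,0,0],
  ],
  grip=[32,32,32,32,32],
)

```text
time: 71.88
eef_pos: [0.5048, -0.0454, 0.1563]
tcp_rot: [0.698, 0.717, 0.0, 0.0]
contact_force: [-0.4, 0.1, 0.8]
opening: 0.377
```

Call:
send_rows(
  translation=[
    [0.9,0,0],
    [0.9,0,0],
    [0.9,0,0],
    [0,0,0],
    [0,0,0],
  ],
  rotation=[
    [0,0,0],
    [0,0,0],
    [0,0,0],
    [0,0,0],
    [0,0,0],
  ],
  grip=[32,32,32,32,32],
)

```text
time: 72.5
eef_pos: [0.5027, 0.0343, 0.156]
tcp_rot: [0.697, 0.717, 0.0, 0.0]
contact_force: [-0.7, -1.1, 1.0]
opening: 0.377
```

```bash
python3 - <<'E'
from h import *
from plant import eyes
st(); s=eyes.read_camera("side"); t=eyes.read_camera("top"); gold(s,SB); gold(t,TB)
for n,d,b in(("side",s,(330,240,420,330)),("top",t,TB)):
    h2=cv2.cvtColor(d["image"],cv2.COLOR_BGR2HSV); g=((h2[...,0]>100)&(h2[...,0]<130)&(h2[...,1]>130)).astype(np.uint8)
    k=np.zeros_like(g);k[b[1]:b[3],b[0]:b[2]]=1; P=np.argwhere(g&k)[:,::-1]; print(n,"blue",P.mean(0),P.min(0),P.max(0),len(P))
a=cv2.resize(s["image"][225:345,310:470],(450,338),interpolation=cv2.INTER_CUBIC); b=cv2.resize(t["image"][165:335,345:455],(350,541),interpolation=cv2.INTER_CUBIC)
o=np.zeros((541,800,3),np.uint8); o[:338,:450]=a; o[:,450:]=b
cv2.imwrite("pics/fin.png",cv2.convertScaleAbs(o,alpha=1.3))
E
```

```text
t 72.5 p [0.5027 0.0343 0.156 ] xyaw 91.56 z [ 0.001 -0.    -1.   ] F [-0.7 -1.1  1. ] open 32.2
gold [382.3 299. ] [366, 276, 50, 37, 326] [ 0.5623 -0.1941]
gold [397.8 247.8] [389, 240, 19, 17, 281] [ 0.5342 -0.1758]
side blue [360.16740088 299.84581498] [354 290] [367 310] 227
top blue [400.94318182 258.63636364] [394 256] [408 262] 88
```

View pics/fin.png

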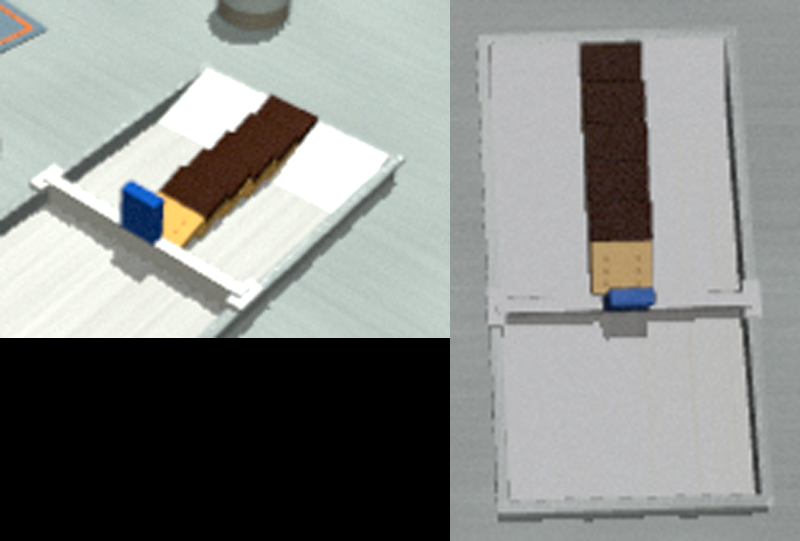

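The final view shows the row unchanged. The divider's bar (top crop y≈300) sits right at the end of the last bar (y≈293), and the arm is clear. I hand in.

```bash
python3 -c "
from plant import ticket
print(ticket.sign_off())"
```

```text
the job is handed in; nothing more can be done
None
```

The tray is made up and handed in at about 72 s of the 210 s allowed. The hand-in gives no verdict.

**What I did**
- **Divider back:** I slid it to its stop at the foot end; the stop was felt at about 14 N.
- **Bars:** All five bars on the mat are fanned from the head wall. I gripped them at 20 N and set them down with no more than about 8–9 N.
- **Divider up:** I slid it up to the last bar and left it with an estimated gap of about 2 mm. I did not feel it touch.

**Last checks**
- **Row:** It is straight and within about 2 mm of the centre line. Only chocolate shows, except on the last bar.
- **Spacing:** Each bar is about 28–29 mm behind the one before, by the arm's readings.
- **Divider:** The last bar's origin is about 40 mm ahead of the tab; the limit is 46 mm. The row did not move when the divider came up, and the arm ended clear of everything.
- **Jars:** No jar was touched, but I did not measure their positions at the end.

**What went wrong or disagreed**
- **Bar 1 moved:** It was found about 15 mm aside after I had placed it, probably the announced knock. The first regrip closed over the top of it, and the second held. I re-centred it and it stayed put.
- **Cameras disagree:** The two cameras differed by up to about 5 mm sideways on loose objects, and by 9 mm in the first tray fit. I used values in between.

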